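Weight, cover and pin a flower press

ROBOT

A 7-joint arm with a two-finger parallel gripper is mounted at the origin on the work surface. World frame = base frame: x ahead of the robot, y to its left, z up, the work surface at z = 0. Lengths are in mm, angles in rad, forces in N, time in s.
With the tool pointing down it reaches from about 425 to 800 mm from the base axis. Payload 8.3 kg.
Tool frame: the origin (TCP) lies midway between the tips of the shut fingers; the grasp point (between the pads) lies 19 mm behind it; z points along the fingers, y is the line along which they close (so a half turn about z gives the same grasp; the last joint's range is limited). The gripper opens to 85 mm and grips with 20 to 120 N. Pads are 22 mm wide; open, the fingers measure 114 mm over their backs; the gripper's body (76 mm by 85 mm) begins 54 mm behind the grasp point. The pads swing forward as they close: fully open they stand 13 mm farther back than shut.
Start: joints at [-1.264, 0.383, 0.016, 1.37, -0.006, 1.388, -0.046], TCP at [225.841, 582.751, 231.279] pointing down, gripper open.
Joint ranges: [-2.95, 2.95], [-0.25, 2.06], [-1.52, 1.56], [0.18, 2.33], [-1.44, 4.58], [0.02, 2.06], [-3.01, 3.01]. Speed limits (rad/s): [2.39, 2.39, 3.01, 3.01, 3.14, 3.14, 3.14].

INTERFACE

Orientations are given as a rotation vector (axis times angle).
In Python, from workcell import r, cams gives the robot as it stands. The module is installed in compiled form; this text tells all that it offers.
- The arm moves only by the tool jog_arm, never from a script. Its argument "targets" is a list that holds one entry, the list of rows, each a list of 4 numbers: the shift along the world's x, y, z in units of 0.1 m (1.0 is 0.1 m), then the turn about the world's z in units of 30 degrees (1.0 is 30 degrees). A call has 1 to 5 rows; each row shifts and turns the commanded pose from where the row before left it; what a row does not reach is not made up. A row lasts 1/8 s, in which the tool goes at most 62.5 mm and 10.7 degrees, less where a joint would pass 70% of its speed; a pose out of reach is approached as far as the arm can. A call with a number of a shift or a turn outside -1 to 1 is refused whole. A call with a gripper value outside its range is refused whole. "hand" is the opening, from -1 (shut) to 1 (fully open), set as the call begins (left out, the last holds). The fingers move at their own pace and stop on an object; "newtons" is the grip in N (left out, the last holds). Time passes only in rows, so rows that do not move let the fingers close. It gives the time, the measured TCP pose, the force, the opening and the grip force at its end, in the units of the state.
- r.get_state(): the state, without advancing time (a new reading comes with each control period).
- cams.capture(name): name is "scene" or "top" or "wrist"; returns a dict with "pixels" (384x512x3 uint8, red, green, blue), "z_map" (384x512 float32, mm along the optical axis (not along the pixel's ray), 0 where there is no reading), "intrinsics" (3x3 intrinsics, pixels), "extrinsics" (4x4, takes a point from camera to world coordinates); the wrist camera has in their place "mount" (4x4, takes a point from camera to tool coordinates, whose origin is the TCP and whose axes are the flange's). Camera axes: x right, y down, z forward; pixel columns grow to the right and rows downward; lengths in mm; the calibration is good to about 2 mm. A picture is of the moment at which its call begins: read the wrist's pose just before it.
- r.close_job(): hands the job in; it is judged then, once.
The state is a dict: "t": time; "joints": joint angles; "dq": joint speeds; "joint_efforts": joint torques, N m; "tool_pos": TCP position; "ee_rot": TCP orientation; "contact_force": force on the tool from outside, world axes, zero at the start; "ft_torque": the same for the moment, N m; "width": finger opening in mm; "finger_force": force on a finger pad.
Only numpy, scipy, OpenCV 4.12 (cv2) and the standard library are available. Lean on these libraries where they do the work, as an engineer would, in place of code of your own. Each camera call takes 0.05 s, during which the arm holds its last target. There are 200 camera calls.

TASK

Close up the flower press for the drying rack: stand every brass weight that is out on the bench flat on the paper inside it, then set the cover board on so that it sits fully down and level all round. Lock it with both T-pins: each lies on its side, so turn it tip down in the gripper, put it through one of the two slots in the cover, feel for the hole underneath and push it home until its shoulder rests on the cover. Leave the bowl and the jar of brushes undisturbed.

Things in the scene. Friction and masses are not known exactly. Their poses are not given: they have to be found in the camera images.
- press: Open flower press: fixed birch box, 150 (x) x 256 (y) x 55 mm high, its length pointing roughly away from the robot, left or right of the middle. Origin: centre of its underside, z up, y along its length. Inside, the paper bed is 130 (x) x 140 (y) mm at z 10 mm. The flat rim is at z 55 mm, 10 mm wide along the sides and 58 mm wide at the two ends. A pin hole is in each end.
- end_a (a point): Middle of the press's end rail at y = -99 mm (x 0, z 55 mm), axes as the press. An aluminium insert here, its top 1 mm below the rim, has the pin hole: 13.6 mm bore, 1.5 mm chamfer, 38 mm deep, on the line x = 0 but anywhere within 6 mm of this point along y. It differs from start to start, is not reported, and the cover hides it.
- end_b (a point): Middle of the other end rail (y = +99 mm), with a hole of the same kind, again at x = 0 and anywhere within 6 mm of this point along y.
- cover: Loose plywood cover, 150 (x) x 256 (y) x 9 mm, 0.27 to 0.44 kg, lying right way up; fits either way round. A plug under it, 126 x 136 x 8 mm, goes inside the rim with 2 mm play each way. Origin: centre of the plug's underside, z up, y along its length; board from z 8 to 17 mm. Seated, its origin is 47 mm above the press's origin, right over it, with x and y along those of the press.
- cover_handle (a point): Top centre of the dark bar handle in the middle of the cover: 18 (x) x 80 (y) mm, from z 17 to 47 mm in the cover's frame; this point is at z 47 mm. Axes as the cover.
- slot_a (a point): Centre of one slot through the cover, 17 (x) x 30 (y) mm, at cover y = -99 mm, on the board's top face (z 17 mm). Axes as the cover.
- slot_b (a point): Centre of the other slot, of the same size, at cover y = +99 mm, on the board's top face.
- weight1: Brass pressing weight, about 0.2 to 0.3 kg: disc of 48 mm diameter, 14 mm thick, with an 18 mm round knob on top, 34 mm high over all. Origin: centre of its underside; z up. Two to four are present (None if absent).
- weight2: Brass pressing weight, about 0.2 to 0.3 kg: disc of 48 mm diameter, 14 mm thick, with an 18 mm round knob on top, 34 mm high over all. Origin: centre of its underside; z up. Two to four are present (None if absent).
- weight3: Brass pressing weight, about 0.2 to 0.3 kg: disc of 48 mm diameter, 14 mm thick, with an 18 mm round knob on top, 34 mm high over all. Origin: centre of its underside; z up. Two to four are present (None if absent).
- weight4: Brass pressing weight, about 0.2 to 0.3 kg: disc of 48 mm diameter, 14 mm thick, with an 18 mm round knob on top, 34 mm high over all. Origin: centre of its underside; z up. Two to four are present (None if absent).
- pin1: T-pin, 0.11 to 0.16 kg, lying on its side. Along its own x axis: red cross bar at x -34 mm; aluminium body, 22 mm thick, from there to a shoulder at x +12 mm; 12 mm steel shank to the tip at x +52 mm, the last 5 mm tapering to 8 mm. Origin: on the bench under the middle of its length while it lies; its axis is at z 11 mm. Home, its shoulder rests on the cover's top, its tip 40 mm lower.
- pin1_bar (a point): Centre of this T-pin's red cross bar, axes as the pin: 44 mm long along the pin's y, 22 mm thick, its ends tapered to flats of 9 mm, which a gripper takes. The pin is tip-heavy, balance point about 36 mm from here towards the tip: gripped firmly (20 N or more) by these ends it keeps its angle, gripped lightly (3 to 7 N) it swings tip down.
- pin1_tip (a point): Centre of the end of this T-pin's tip, 86 mm from the axis of the cross bar; axes as the pin, x pointing out of the tip.
- pin2: T-pin, 0.11 to 0.16 kg, lying on its side. Along its own x axis: red cross bar at x -34 mm; aluminium body, 22 mm thick, from there to a shoulder at x +12 mm; 12 mm steel shank to the tip at x +52 mm, the last 5 mm tapering to 8 mm. Origin: on the bench under the middle of its length while it lies; its axis is at z 11 mm. Home, its shoulder rests on the cover's top, its tip 40 mm lower.
- pin2_bar (a point): Centre of this T-pin's red cross bar, axes as the pin: 44 mm long along the pin's y, 22 mm thick, its ends tapered to flats of 9 mm, which a gripper takes. The pin is tip-heavy, balance point about 36 mm from here towards the tip: gripped firmly (20 N or more) by these ends it keeps its angle, gripped lightly (3 to 7 N) it swings tip down.
- pin2_tip (a point): Centre of the end of this T-pin's tip, 86 mm from the axis of the cross bar; axes as the pin, x pointing out of the tip.
- bowl: White ceramic bowl, 90 mm across, 42 mm high, right of the robot; leave it. Origin: centre of its underside.
- brush_jar: Glass jar with three brushes, 72 mm across, about 170 mm high, beyond the press and cover; leave it. Origin: centre of its underside.
There are look-alikes about, which are no part of the job. What is shaped like the pin1 but turquoise is not meant. What is shaped like the pin2 but turquoise is not meant.

How it is judged:
By the outcome, as a careful person would: the job done as asked, in the order asked, and still so for the second after the job is handed in, with the robot touching nothing.
Of weight1, weight2, weight3, weight4 only 2 to 4 are there at a start; the rules pass over those that are not, and their reading is None.
At some moment in a run one of weight1, weight2, weight3, weight4, pin1, pin2 may be knocked a few centimetres aside while the robot is not near it.
It also fails if it takes over 210 s, if anything falls off the work surface, if the arm or the gripper's body presses on something with over 40 N, if the wrist force passes 120 N, or if a joint passes its speed limit or range.

## Working session

There is one attempt and no reset: what is moved stays moved. The work goes in short steps, Python scripts to look and compute and a tool call to move; the robot and the scene stay as the last step left them, time stands still between calls to the robot, and variables do not carry over. Pictures are saved under pics/ and viewed, at most 14 in all, crops included, and the job is handed in when it is done.

Besides the shell and the picture viewer there is one more tool, called after "Call:" as name(argument=value, ...) on one line, values as JSON. jog_arm: Moves the arm, as the interface text tells. Its arguments: {"type":"object","properties":{"targets":{"type":"array"},"hand":{"type":"number"},"newtons":{"type":"number"}},"required":["targets"]}

```bash
mkdir -p pics
cat > h.py <<'E'
import numpy as np,cv2
from scipy.spatial.transform import Rotation as R
from workcell import r,cams
def cap(name,save=None):
    s=r.get_state(); c=cams.capture(name)
    if 'mount' in c:
        T=np.eye(4);T[:3,:3]=R.from_rotvec(s['ee_rot']).as_matrix();T[:3,3]=s['tool_pos']
        c['extrinsics']=T@c['mount']
    if save: cv2.imwrite('pics/'+save+'.png',cv2.cvtColor(c['pixels'],cv2.COLOR_RGB2BGR))
    np.savez('last_'+name,**{k:np.asarray(v) for k,v in c.items()})
    return c
def ray(c,u,v,z):
    K=np.array(c['intrinsics']);E=np.array(c['extrinsics'])
    d=E[:3,:3]@np.linalg.solve(K,[u,v,1.]);o=E[:3,3]
    return o+d*(z-o[2])/d[2]
def cloud(c):
    K=np.array(c['intrinsics']);E=np.array(c['extrinsics']);Z=c['z_map']
    v,u=np.mgrid[:384,:512]
    P=np.stack([(u-K[0,2])/K[0,0]*Z,(v-K[1,2])/K[1,1]*Z,Z],-1)
    P=P@E[:3,:3].T+E[:3,3]; P[Z==0]=np.nan
    return P
E
python3 - <<'E'
from h import *
np.set_printoptions(precision=2,suppress=True)
print(r.get_state())
a=cap('top');b=cap('scene')
im=np.vstack([a['pixels'],b['pixels']])
for n,c in(('top',a),('scene',b)):
    print(c['intrinsics'],c['extrinsics'])
    cv2.imwrite(f'pics/{n}0.png',cv2.resize(c['pixels'],(800,600),interpolation=cv2.INTER_CUBIC)[...,::-1])
E
```

```text
{'t': 0.0, 'joints': array([-1.26,  0.38,  0.02,  1.37, -0.01,  1.39, -0.05]), 'dq': array([-0.,  0., -0., -0.,  0.,  0., -0.]), 'joint_efforts': array([  0.  , -62.76,   0.84, -37.18,   0.02,   0.01,   0.  ]), 'tool_pos': array([225.68, 582.31, 230.28]), 'ee_rot': array([-0.58, -3.09,  0.  ]), 'contact_force': array([1.79, 0.31, 0.49]), 'ft_torque': array([ 0.04,  0.03, -0.  ]), 'finger_force': 0.0, 'width': 85.45362839767296}
[[487.89   0.   248.32]
 [  0.   487.89 196.1 ]
 [  0.     0.     1.  ]] [[  -0.01   -0.99    0.16  281.45]
 [  -1.      0.01    0.02   -7.98]
 [  -0.02   -0.16   -0.99 1313.66]
 [   0.      0.      0.      1.  ]]
[[479.4    0.   261.44]
 [  0.   479.4  190.43]
 [  0.     0.     1.  ]] [[   0.73    0.52   -0.45 1056.04]
 [   0.69   -0.55    0.47 -587.34]
 [  -0.01   -0.66   -0.75 1012.21]
 [   0.      0.      0.      1.  ]]
```

View pics/top0.png

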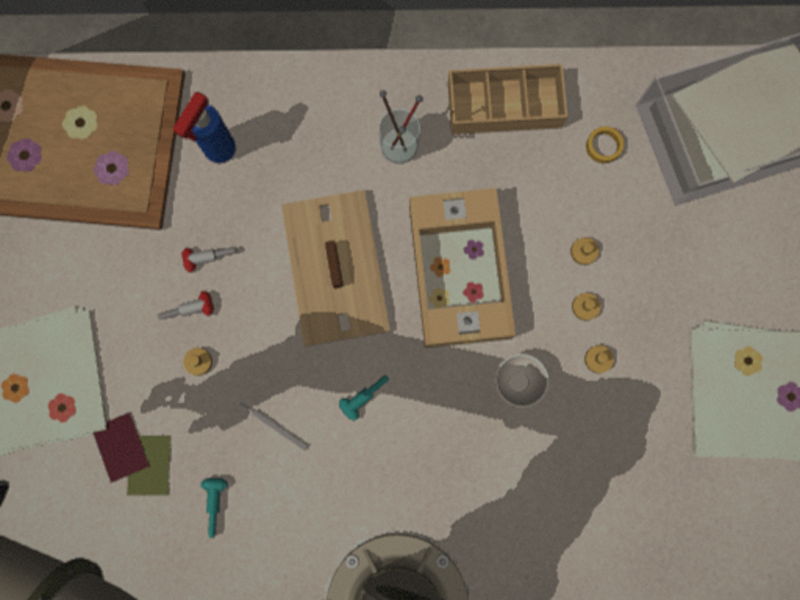

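View pics/scene0.png

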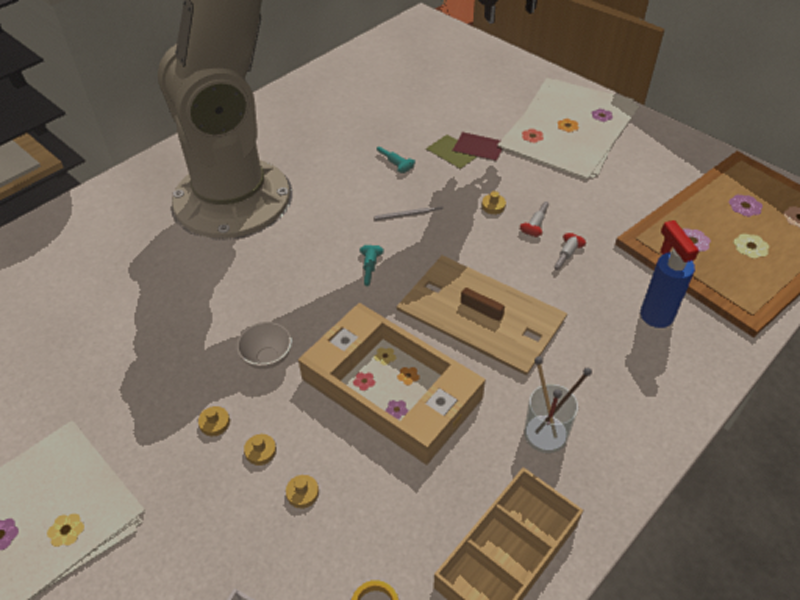

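Top view (800×600 px):
- Press at (462,268), with both insert holes visible at (455,210) and (468,321). Cover at (335,265).
- Four brass weights at (585,250), (587,306), (600,358) and (198,361). The yellow ring at (605,145) is not a weight.
- Red-barred pins at (210,257) and (190,305). The turquoise look-alikes are at (362,397) and (213,505), and the red-topped bottle is at (205,130).

The holes are uncovered now, so I'll measure them first.

```bash
cat > m.py <<'E'
from h import *
np.set_printoptions(precision=1,suppress=True)
def comps(mask,amin=20):
    n,l,s,ce=cv2.connectedComponentsWithStats(mask.astype(np.uint8))
    return [(l==i,ce[i],s[i,4]) for i in range(1,n) if s[i,4]>=amin]
def hsv(c): return cv2.cvtColor(np.ascontiguousarray(c['pixels']),cv2.COLOR_RGB2HSV)
def measure(c):
    P=cloud(c);H=hsv(c);h,s,v=H[...,0],H[...,1],H[...,2]
    ws=(P[...,0]>250)&(P[...,0]<950)&(abs(P[...,1])<600)
    print('yellow')
    for m,ce,a in comps((h>15)&(h<28)&(s>140)&(v>60)&(P[...,2]>4)&(P[...,2]<45)&ws):
        q=P[m]; k=q[q[:,2]>27]; print(ce,a,'med',np.nanmedian(q,0),'knob',len(k),k.mean(0) if len(k) else '')
    print('red')
    for m,ce,a in comps(((h<6)|(h>174))&(s>130)&(v>50)&(P[...,2]<45)&(P[...,2]>4)&ws,8):
        q=P[m]; print(ce,a,q.mean(0),'bar@z11',ray(c,*ce,11))
    print('rects')
    for lo,hi,zz in((49,59,55),(12,21,17)):
        m=((P[...,2]>lo)&(P[...,2]<hi)&ws)
        m=cv2.morphologyEx(m.astype(np.uint8),cv2.MORPH_OPEN,np.ones((3,3)))
        for mm,ce,a in comps(m,600):
            q=np.array([ray(c,u,w,zz)[:2] for w,u in np.argwhere(mm)]).astype(np.float32)
            (cx,cy),(w,hh),an=cv2.minAreaRect(q); print(zz,a,(cx,cy),(w,hh),an,np.nanmedian(P[mm],0))
if __name__=='__main__':
    import sys
    for n in sys.argv[1:]:
        print('==',n); measure(cap(n))
E
python3 m.py top scene
python3 - <<'E'
from h import *
s=r.get_state();M=R.from_rotvec(s['ee_rot']).as_matrix();print(M.round(3)); print(cams.capture('wrist')['mount'])
E
```

```text
== top
yellow
[387.1  92. ] 201 med [ 787.8 -375.5   18.4] knob 1 [ 757.6 -367.6   27.7]
[373.8 159.9] 99 med [ 592.9 -329.    14.5] knob 19 [ 595.6 -332.7   33.3]
[372.6 195.5] 71 med [ 498.7 -320.6   14. ] knob 6 [ 499.7 -328.9   34.3]
[124.4 227.4] 36 med [415.2 343.   16.9] knob 10 [407.7 339.4  34.6]
[383.  231.7] 73 med [ 398.7 -345.2   14. ] knob 12 [ 405.2 -348.2   32.8]
red
[119.9 166.3] 70 [582.1 362.3  20. ] bar@z11 [584.1 364.9  11. ]
[302.6 186.5] 58 [ 523.8 -135.1    9.9] bar@z11 [ 523.6 -135.    11. ]
[131.7 193.7] 81 [506.  327.3  19.7] bar@z11 [507.5 329.6  11. ]
[ 38.9 260.5] 164 [328.7 572.9   9.1] bar@z11 [328.6 572.   11. ]
[ 82.  278.2] 8 [281.4 456.    5.4] bar@z11 [281.4 454.1  11. ]
rects
55 1090 (648.0031127929688, -103.10183715820312) (81.10635375976562, 150.33851623535156) 5.642391204833984 [ 658.7 -100.7   54.5]
55 1096 (463.6643371582031, -120.99825286865234) (60.58194351196289, 149.8302764892578) 5.740754127502441 [ 462.  -122.1   54.5]
17 3592 (568.41015625, 105.44230651855469) (256.5416564941406, 149.8773193359375) 9.778319358825684 [561.3 104.5  16.9
[... 1101 characters left out ...]
94.7122802734375, 503.67681884765625) (198.4671173095703, 92.19256591796875) 84.19538116455078 [679.4 489.1  17.8]
17 1679 (856.7918701171875, 492.2223205566406) (208.08615112304688, 186.4705047607422) 84.5510025024414 [883.4 466.8  17.9]
17 3470 (568.4296875, 101.81676483154297) (257.0682067871094, 154.40176391601562) 9.785200119018555 [579.   94.5  16.6]
[[-0.932  0.361 -0.   ]
 [ 0.361  0.932 -0.001]
 [ 0.    -0.001 -1.   ]]
[[ 7.69137057e-05 -9.49294213e-01 -3.14389077e-01  7.97964285e+01]
 [ 9.99999983e-01  1.94728545e-05  1.85846903e-04  3.12053345e-01]
 [-1.70301337e-04 -3.14389086e-01  9.49294198e-01 -1.43001535e+02]
 [ 0.00000000e+00  0.00000000e+00  0.00000000e+00  1.00000000e+00]]
```

Call:
jog_arm(targets=[[[0.23,-0.3,0,-0.264],[0.23,-0.3,-0.1,-0.264],[0.23,-0.3,-0.2,-0.264],[0.23,-0.3,-0.2,-0.264],[0.23,-0.3,-0.2,-0.264]]], hand=1, newtons=40)

```text
t: 0.88
tool_pos: [341.5, 431.6, 160.7]
ee_rot: [-1.595, -2.706, -0.0]
contact_force: [0.2, 0.1, -0.3]
width: 85.4
finger_force: 0.0
```

Call:
jog_arm(targets=[[[0.23,-0.3,-0.2,-0.264],[0.23,-0.3,-0.2,-0.264],[0.23,-0.34,-0.2,-0.264],[0,0,0,0],[0,0,0,0]]])

```text
t: 1.5
tool_pos: [409.6, 339.3, 101.4]
ee_rot: [-2.111, -2.326, -0.0]
contact_force: [-0.2, 1.4, 1.1]
width: 85.6
finger_force: 0.0
```

Call:
jog_arm(targets=[[[-0.036,-0.01,-0.4,0],[0,0,-0.33,0],[0,0,-0.1,0],[0,0,0,0],[0,0,0,0]]])

```text
t: 2.12
tool_pos: [407.0, 338.8, 19.8]
ee_rot: [-2.112, -2.325, -0.004]
contact_force: [0.2, 0.6, 0.1]
width: 85.3
finger_force: 0.0
```

Call:
jog_arm(targets=[[[0,0,0,0],[0,0,0,0],[0,0,0,0],[0,0,0,0],[0,0,0,0]]], hand=-1)

```text
t: 2.75
tool_pos: [406.3, 337.8, 18.5]
ee_rot: [-2.113, -2.324, -0.0]
contact_force: [-1.9, -2.1, 4.9]
width: 16.6
finger_force: 39.2
```

Call:
jog_arm(targets=[[[0,0,0,0],[0,0,0,0],[0,0,0,0],[0,0,0,0]]])

```text
t: 3.25
tool_pos: [406.3, 337.8, 18.5]
ee_rot: [-2.113, -2.324, -0.0]
contact_force: [-0.1, -1.6, 5.4]
width: 16.8
finger_force: 39.2
```

Call:
jog_arm(targets=[[[0,0,0.4,0],[0,0,0.4,0],[0.13,-0.47,0.1,0],[0.13,-0.47,0,0],[0.13,-0.47,0,0]]])

```text
t: 3.88
tool_pos: [445.2, 195.2, 108.0]
ee_rot: [-2.113, -2.325, 0.0]
contact_force: [1.4, 0.4, -1.8]
width: 16.2
finger_force: 39.9
```

Call:
jog_arm(targets=[[[0.13,-0.47,0,0],[0.13,-0.47,0,0],[0.13,-0.47,0,0],[0.13,-0.47,0,0],[0.13,-0.47,0,0]]])

```text
t: 4.5
tool_pos: [510.1, -39.7, 107.9]
ee_rot: [-2.113, -2.325, 0.001]
contact_force: [0.8, 0.3, -2.6]
width: 16.4
finger_force: 39.9
```

Call:
jog_arm(targets=[[[0.14,-0.47,0,0],[0,0,0,0],[0,0,0,0]]])

```text
t: 4.88
tool_pos: [523.7, -84.9, 107.6]
ee_rot: [-2.113, -2.323, 0.001]
contact_force: [-0.4, 0.8, -2.8]
width: 16.2
finger_force: 39.9
```

Call:
jog_arm(targets=[[[0,0,-0.4,0],[0,0,-0.3,0],[0,0,-0.08,0],[0,0,0,0],[0,0,0,0]]])

```text
t: 5.5
tool_pos: [525.0, -84.7, 31.2]
ee_rot: [2.111, 2.325, 0.002]
contact_force: [0.9, 0.2, -2.1]
width: 16.3
finger_force: 39.9
```

Call:
jog_arm(targets=[[[0,0,0,0],[0,0,0,0],[0,0,0,0]]], hand=-0.25)

```text
t: 5.88
tool_pos: [524.5, -85.3, 30.6]
ee_rot: [2.113, 2.324, 0.001]
contact_force: [-1.1, -0.2, -0.0]
width: 31.9
finger_force: 0.0
```

Call:
jog_arm(targets=[[[0,0,0.3,0],[0,0,0.5,0],[0,-0.1,0.5,0.3],[0,-0.1,0.5,0.3],[0,0,0.5,0.3]]])

```text
t: 6.5
tool_pos: [523.8, -106.4, 262.2]
ee_rot: [1.507, 2.756, 0.0]
contact_force: [0.8, 0.1, -0.4]
width: 31.8
finger_force: 0.0
```

Call:
jog_arm(targets=[[[0,0,0.2,0.3],[0,0,0,0.3],[0,0,0,0.3],[0,0,0,0.3],[0,0,0,0.3]]])

```text
t: 7.12
tool_pos: [524.2, -105.4, 280.3]
ee_rot: [0.336, 3.124, 0.0]
contact_force: [-1.2, -0.0, -0.5]
width: 32.2
finger_force: 0.0
```

Call:
jog_arm(targets=[[[0,0,0,0.3],[0,0,0,0.3],[0,0,0,0],[0,0,0,0]]], hand=1)

```text
t: 7.62
tool_pos: [524.2, -105.4, 280.3]
ee_rot: [0.144, -3.138, 0.0]
contact_force: [-0.0, -0.6, -0.9]
width: 85.5
finger_force: 0.0
```

Run:
```python
from h import *
np.set_printoptions(precision=1,suppress=True)
c=cap('wrist','w1');P=cloud(c);print(c['intrinsics'][0],c['extrinsics'][:3,3])
m=(abs(P[...,2]-55)<3)
m=cv2.morphologyEx(m.astype(np.uint8),cv2.MORPH_OPEN,np.ones((3,3)))
print(m.sum(),np.nanmedian(P[m>0],0))
q=np.array([ray(c,u,v,55)[:2] for v,u in np.argwhere(m)]).astype(np.float32);print(cv2.minAreaRect(q))
```

```text
[282.3   0.  256.6] [ 444.8 -112.6  423.3]
10759 [ 492.1 -115.2   55.3]
((624.1765747070312, -81.610595703125), (795.1958618164062, 392.6178283691406), 89.66719818115234)
```

View pics/w1.png

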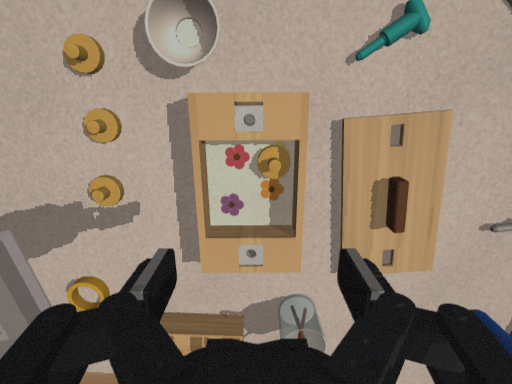

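Wrist view (near side at the top):
- Inserts with their holes at (249,119) near and (251,254) far.
- First weight standing inside the press at (271,165).
- Other three weights at (77,48), (95,125) and (98,192).
- Cover at (397,190).

I'll measure the holes next. The placed weight tells me the camera-to-tool bias.

```bash
cat > p.py <<'E'
from h import *
np.set_printoptions(precision=1,suppress=True)
def press(c):
    P=cloud(c);g=cv2.cvtColor(np.ascontiguousarray(c['pixels']),cv2.COLOR_RGB2GRAY)
    H=cv2.cvtColor(np.ascontiguousarray(c['pixels']),cv2.COLOR_RGB2HSV)
    win=(P[...,0]>400)&(P[...,0]<720)&(P[...,1]>-215)&(P[...,1]<-10)
    m=((abs(P[...,2]-55)<4)&win).astype(np.uint8)
    m=cv2.morphologyEx(m,cv2.MORPH_OPEN,np.ones((3,3)))
    q=np.array([ray(c,u,v,55)[:2] for v,u in np.argwhere(m)]).astype(np.float32);print('rim',cv2.minAreaRect(q))
    for lo,hi in((415,505),(615,705)):
        mm=(m>0)&(P[...,0]>lo)&(P[...,0]<hi)
        if mm.sum()<50: continue
        ins=(mm&(H[...,1]<70)).astype(np.uint8)
        n,l,s,ce=cv2.connectedComponentsWithStats(ins);i=1+np.argmax(s[1:,4])
        x,y,w,h=s[i,:4]; sub=g[y:y+h,x:x+w]
        hull=np.zeros_like(ins);cv2.fillPoly(hull,[cv2.convexHull(np.argwhere(l==i)[:,::-1].astype(np.int32))],1)
        q=np.array([ray(c,u,v,54)[:2] for v,u in np.argwhere(hull)]).astype(np.float32);print('insert',(x,y,w,h),cv2.minAreaRect(q))
        for th in(0.6,0.75,0.85):
            d=((g<th*np.median(sub))&(cv2.erode(hull,np.ones((3,3)))>0)).astype(np.uint8)
            n,l2,s2,ce2=cv2.connectedComponentsWithStats(d)
            if n<2: continue
            k=1+np.argmax(s2[1:,4]); print(' hole th',th,s2[k],ce2[k],ray(c,*ce2[k],54))
        print(sub)
if __name__=='__main__':
    d=dict(np.load('last_wrist.npz'));press(d)
    P=cloud(d);win=(P[...,0]>480)&(P[...,0]<560)&(P[...,1]>-125)&(P[...,1]<-40)&(P[...,2]>39)&(P[...,2]<47)
    print('knob',win.sum(),P[win].mean(0),[ (ray(d,u,v,44)) for v,u in [np.argwhere(win).mean(0)]])
E
python3 p.py
```

```text
rim ((561.966796875, -112.01075744628906), (256.1487121582031, 150.18077087402344), 5.567047595977783)
insert (np.int32(234), np.int32(105), np.int32(29), np.int32(27)) ((465.88067626953125, -121.80387878417969), (31.7722110748291, 35.58382797241211), 5.247791767120361)
 hole th 0.6 [244 118  10   7  16] [247.6 122.2] [ 470.9 -121.9   54. ]
 hole th 0.75 [244 114  11  12 105] [249.  119.6] [ 467.5 -120.4   54. ]
 hole th 0.85 [244 114  11  12 114] [249.  119.5] [ 467.4 -120.4   54. ]
[[122 107 111 116 117 118 121 120 121 122 124 122 123 123 120 121 124 118
  134 136 134 133 134 132 130 131 131 131 129]
 [149 149 153 150 151 154 152 155 156 156 160 155 157 159 153 156 154 157
  162 160 160 158 161 157 160 156 158 160 158]
 [155 160 160 161 162 164 165 168 167 166 166 167 168 166 165 166 165 167
  166 166 163 167 165 161 163 163 164 166 165]
 [157 161 161 163 164 163 166 167 167 170 166 170 166 165 165 166 168 164
  166 165 166 164 164 161 164 163 164 163 169]
 [158 157 160 165 163 166 170 164 168 168 167 171 164 165 165 166 165 163
  166 166 164 161 162 161 162 165 164 168 167]
 [159 
[... 4609 characters left out ...]
 160 161]
 [150 162 162 161 160 161 159 161 160 161 160 160 162 161 157 158 158 162
  160 161 155 159 163 160 162]
 [149 163 161 161 160 162 161 159 158 161 161 163 165 159 157 158 162 163
  161 157 155 161 160 163 159]
 [150 161 160 162 161 162 158 158 159 160 161 164 161 159 160 160 161 161
  157 156 161 161 162 157 159]
 [142 158 159 161 160 160 158 160 161 162 161 161 158 158 159 162 161 157
  157 160 158 162 160 157 155]
 [136 148 149 152 147 149 149 148 136 140 143 138 141 141 141 138 138 134
  136 141 143 139 134 131 130]
 [145 111 113 110 111 110 113 114  96 103 108 108 110 109 108 103 103 101
  105 107 107 106 102  96  99]]
knob 183 [524.3 -73.9  43.9] [array([524.2, -73.9,  44. ])]
```

Run:
```python
from m import *
measure(dict(np.load('last_wrist.npz')))
```

```text
yellow
[83.2 53.3] 1181 med [ 406.9 -341.1   14.6] knob 219 [ 405.8 -345.6   33.4]
[102.1 125. ] 949 med [ 495.1 -324.    14.6] knob 174 [ 496.4 -328.2   33.4]
[273.4 161.8] 801 med [522.8 -82.   24.6] knob 134 [523.8 -82.   42.4]
[106.  190.4] 778 med [ 590.9 -325.8   14.8] knob 143 [ 593.9 -330.1   33.4]
[ 86.6 292.5] 723 med [ 779.6 -377.8   16.4] knob 0 
red
[236.3 156.4] 338 [ 524.3 -135.6   10.7] bar@z11 [ 524.2 -135.6   11. ]
rects
55 10699 (561.966796875, -112.01075744628906) (256.1487121582031, 150.18077087402344) 5.567047595977783 [ 491.4 -113.9   55.3]
17 919 (366.7756042480469, -209.94703674316406) (63.86408233642578, 63.21733856201172) 2.3374016284942627 [ 360.1 -216.3   16.6]
17 641 (348.3706970214844, 47.491756439208984) (25.90622329711914, 91.24656677246094) 50.97761917114258 [352.2  43.5  16.7]
17 871 (406.01116943359375, -345.12799072265625) (45.77511215209961, 46.90056228637695) 5.240084648132324 [ 407.2 -341.5   14.4]
17 697 (496.3284912109375, -327.8741760253906) (45.67536163330078, 46.88954544067383) 86.40652465820312 [ 492.9 -324.4   14.3]
17 13742 (569.210693359375, 104.5841064453125) (256.6385498046875, 151.74632263183594) 9.855435371398926 [540.  102.9  17.3]
```

Call:
jog_arm(targets=[[[0.14,-0.45,-0.3,0],[0.14,-0.45,-0.3,0],[0.14,-0.46,-0.4,0],[0.14,-0.46,-0.4,0],[0.14,-0.44,-0.4,0]]])

```text
t: 8.3
tool_pos: [594.8, -332.5, 99.0]
ee_rot: [-0.147, 3.138, -0.0]
contact_force: [0.3, 0.4, 0.3]
width: 85.1
finger_force: 0.0
```

Call:
jog_arm(targets=[[[0,0,-0.4,0],[0,0,-0.3,0],[0,0,-0.1,0],[0,0,0,0]]])

```text
t: 8.8
tool_pos: [594.2, -331.0, 20.4]
ee_rot: [0.149, -3.138, -0.0]
contact_force: [0.2, -1.2, 0.5]
width: 85.4
finger_force: 0.0
```

Call:
jog_arm(targets=[[[0,0,0,0],[0,0,0,0],[0,0,0,0],[0,0,0,0],[0,0,0,0]]], hand=-1)

```text
t: 9.43
tool_pos: [594.5, -331.4, 21.0]
ee_rot: [-0.149, 3.137, -0.001]
contact_force: [-1.4, 0.7, 5.2]
width: 16.4
finger_force: 39.2
```

Call:
jog_arm(targets=[[[0,0,0.45,0],[0,0,0.4,0],[0,0.42,0,0],[0,0.42,0,0],[0,0.42,0,0]]])

```text
t: 10.05
tool_pos: [593.6, -203.6, 104.6]
ee_rot: [0.149, -3.137, -0.001]
contact_force: [-0.0, 0.6, -2.5]
width: 16.2
finger_force: 39.8
```

Call:
jog_arm(targets=[[[0,0.42,0,0],[0,0.42,0,0],[0,0.42,0,0],[0,0,-0.1,0],[0,0,-0.3,0]]])

```text
t: 10.68
tool_pos: [595.2, -79.2, 65.8]
ee_rot: [-0.151, 3.135, -0.001]
contact_force: [-0.0, -0.7, -3.4]
width: 16.0
finger_force: 39.8
```

Call:
jog_arm(targets=[[[0,0,-0.25,0],[0,0,-0.09,0],[0,0,0,0],[0,0,0,0]]])

```text
t: 11.18
tool_pos: [594.3, -79.8, 31.5]
ee_rot: [-0.148, 3.138, -0.001]
contact_force: [-0.2, -0.7, -1.8]
width: 16.7
finger_force: 39.9
```

Call:
jog_arm(targets=[[[0,0,0,0],[0,0,0,0],[0,0,0,0]]], hand=-0.25)

```text
t: 11.55
tool_pos: [594.5, -79.2, 31.6]
ee_rot: [-0.15, 3.138, -0.0]
contact_force: [-0.1, 0.5, -1.0]
width: 32.0
finger_force: 0.0
```

Call:
jog_arm(targets=[[[0,0,0.4,0],[0,0,0.5,0],[-0.16,-0.42,0,0],[-0.16,-0.42,0,0],[-0.16,-0.42,0,0]]])

```text
t: 12.18
tool_pos: [545.8, -206.3, 121.7]
ee_rot: [-0.15, 3.137, -0.0]
contact_force: [0.2, 0.4, -0.7]
width: 32.0
finger_force: 0.0
```

Call:
jog_arm(targets=[[[-0.16,-0.42,0,0],[-0.16,-0.42,0,0],[-0.17,-0.41,-0.2,0],[0,0,-0.4,0],[0,0,-0.3,0]]], hand=1)

```text
t: 12.8
tool_pos: [496.5, -330.8, 30.1]
ee_rot: [0.147, -3.138, -0.0]
contact_force: [0.0, 0.8, -0.2]
width: 85.5
finger_force: 0.0
```

Call:
jog_arm(targets=[[[0,0,-0.1,0],[0,0,0,0],[0,0,0,0]]])

```text
t: 13.18
tool_pos: [498.2, -330.7, 22.8]
ee_rot: [-0.15, 3.136, -0.002]
contact_force: [-0.6, -0.1, -0.3]
width: 85.7
finger_force: 0.0
```

Call:
jog_arm(targets=[[[0,0,0,0],[0,0,0,0],[0,0,0,0],[0,0,0,0],[0,0,0,0]]], hand=-1)

```text
t: 13.8
tool_pos: [497.3, -330.1, 21.6]
ee_rot: [-0.15, 3.138, 0.0]
contact_force: [-1.7, 1.9, 4.3]
width: 16.1
finger_force: 39.2
```

Call:
jog_arm(targets=[[[0,0,0.45,0],[0,0,0.4,0],[0.2,0.38,0,0],[0.2,0.38,0,0],[0.2,0.38,0,0]]])

```text
t: 14.42
tool_pos: [557.3, -214.9, 105.8]
ee_rot: [0.149, -3.137, -0.0]
contact_force: [0.9, -0.4, -3.7]
width: 15.8
finger_force: 39.9
```

Call:
jog_arm(targets=[[[0.2,0.38,0,0],[0.22,0.39,0,0],[0,0,0,0],[0,0,-0.15,0],[0,0,-0.3,0]]])

```text
t: 15.05
tool_pos: [599.1, -141.2, 60.9]
ee_rot: [-0.146, 3.137, -0.002]
contact_force: [0.1, -0.0, -4.7]
width: 16.0
finger_force: 39.9
```

Call:
jog_arm(targets=[[[0,0,-0.21,0],[0,0,-0.09,0],[0,0,0,0],[0,0,0,0]]])

```text
t: 15.55
tool_pos: [597.9, -141.1, 31.6]
ee_rot: [0.145, -3.137, 0.001]
contact_force: [-4.7, 0.9, 5.8]
width: 16.0
finger_force: 40.9
```

Call:
jog_arm(targets=[[[0,0,0,0],[0,0,0,0],[0,0,0,0]]], hand=-0.25)

```text
t: 15.92
tool_pos: [599.3, -139.4, 31.4]
ee_rot: [-0.149, 3.138, -0.0]
contact_force: [-0.1, -0.0, -0.5]
width: 31.9
finger_force: 0.0
```

Call:
jog_arm(targets=[[[0,0,0.4,0],[0,0,0.5,0],[-0.24,-0.26,0,0],[-0.24,-0.26,0,0],[-0.24,-0.26,0,0]]])

```text
t: 16.55
tool_pos: [526.6, -218.0, 121.6]
ee_rot: [-0.15, 3.137, -0.0]
contact_force: [0.4, -0.6, -0.3]
width: 32.4
finger_force: 0.0
```

```bash
python3 m.py scene top | grep -v '^\(55\|17\)'
```

```text
== scene
yellow
[248.1 229.2] 225 med [529.5 -88.   24.5] knob 59 [526.1 -84.9  37.5]
[266.8 243.6] 250 med [595.7 -87.2  23.7] knob 58 [595.5 -83.8  37.9]
[252.6 259.3] 187 med [ 601.4 -145.2   24.6] knob 42 [ 601.  -144.9   38.3]
[136.3 268.9] 243 med [ 410.1 -352.7   14.7] knob 42 [ 405.5 -349.6   33.8]
[ 46.5 335.6] 90 med [ 402.1 -588.7   13.1] knob 0 
[239.5 377. ] 175 med [ 769.5 -358.7   18.9] knob 0 
red
[339.9  85.2] 34 [320.2 573.4   8.2] bar@z11 [322.3 570.1  11. ]
[341.   89.1] 8 [336.6 557.9   8.8] bar@z11 [338.2 555.4  11. ]
[339.5 146.4] 71 [507.9 323.1  16.9] bar@z11 [504.6 328.6  11. ]
[363.4 150.5] 20 [570.9 356.4  18.3] bar@z11 [567.3 363.3  11. ]
[371.3 154. ] 28 [596.  360.8  17.4] bar@z11 [593.  366.9  11. ]
[232.3 240. ] 20 [ 513.6 -129.8    9.4] bar@z11 [ 514.4 -130.6   11. ]
[232.3 246.8] 12 [ 528.9 -144.8   10.2] bar@z11 [ 529.4 -145.2   11. ]
rects
== top
yellow
[387.1  92.2] 202 med [ 786.9 -374.9   18.8] knob 1 [ 798.  -397.4   27.1]
[303.4 159.8] 87 med [ 593.1 -133.9   23.9] knob 10 [ 593.3 -144.6   30.9]
[285.2 166. ] 26 med [578.2 -87.8  22.8] knob 2 [585.  -87.2  29.6]
[284.6 189.9] 22 med [511.9 -86.   24.4] knob 3 [513.1 -83.1  33.4]
[383.5 232.4] 50 med [ 396.5 -348.1   14. ] knob 5 [ 398.8 -350.2   32. ]
red
[119.8 166.4] 72 [581.8 362.3  20.3] bar@z11 [584. 365.  11.]
[302.4 186.4] 57 [ 524.1 -134.5   10.4] bar@z11 [ 524.  -134.4   11. ]
[131.7 193.7] 79 [505.9 327.3  20.3] bar@z11 [507.5 329.7  11. ]
[ 38.8 260.5] 165 [328.8 573.1   9.1] bar@z11 [328.7 572.3  11. ]
rects
```

Call:
jog_arm(targets=[[[-0.3,-0.33,0,0],[-0.3,-0.32,0,0],[-0.3,-0.32,0,0],[-0.31,-0.32,-0.1,0],[0,0,-0.3,0]]], hand=1)

```text
t: 17.27
tool_pos: [404.6, -350.3, 82.8]
ee_rot: [-0.14, 3.136, -0.006]
contact_force: [0.2, 0.9, -0.7]
width: 85.5
finger_force: 0.0
```

Call:
jog_arm(targets=[[[0,0,-0.3,0],[0,0,-0.2,0],[0,0,-0.1,0],[0,0,0,0],[0,0,0,0]]])

```text
t: 17.9
tool_pos: [406.8, -346.6, 22.2]
ee_rot: [-0.15, 3.137, -0.001]
contact_force: [-0.4, 0.5, 0.4]
width: 85.1
finger_force: 0.0
```

Call:
jog_arm(targets=[[[0,0,0,0],[0,0,0,0],[0,0,0,0],[0,0,0,0],[0,0,0,0]]], hand=-1)

```text
t: 18.52
tool_pos: [406.3, -346.3, 21.7]
ee_rot: [-0.149, 3.138, -0.0]
contact_force: [-0.6, 0.4, 5.7]
width: 16.3
finger_force: 39.1
```

Call:
jog_arm(targets=[[[0,0,0.45,0],[0,0,0.4,0],[0.25,0.4,0,0],[0.25,0.4,0,0],[0.25,0.4,0,0]]])

```text
t: 19.15
tool_pos: [481.5, -224.7, 106.0]
ee_rot: [0.149, -3.138, -0.0]
contact_force: [-0.1, -0.6, -3.1]
width: 16.0
finger_force: 39.8
```

Call:
jog_arm(targets=[[[0.24,0.4,0,0],[0.25,0.4,0,0],[0,0,-0.1,0],[0,0,-0.3,0],[0,0,-0.25,0]]])

```text
t: 19.77
tool_pos: [529.3, -146.6, 39.8]
ee_rot: [0.149, -3.137, 0.0]
contact_force: [0.4, 0.3, -2.0]
width: 16.2
finger_force: 39.8
```

Call:
jog_arm(targets=[[[0,0,-0.09,0],[0,0,0,0],[0,0,0,0]]])

```text
t: 20.15
tool_pos: [530.3, -146.7, 32.6]
ee_rot: [-0.149, 3.138, -0.001]
contact_force: [-0.5, -0.6, -2.2]
width: 16.1
finger_force: 40.2
```

Call:
jog_arm(targets=[[[0,0,0,0],[0,0,0,0],[0,0,0,0]]], hand=-0.25)

```text
t: 20.52
tool_pos: [530.5, -146.2, 32.6]
ee_rot: [-0.15, 3.138, -0.0]
contact_force: [-0.3, -0.2, -0.9]
width: 31.7
finger_force: 0.0
```

Call:
jog_arm(targets=[[[0,0,0.4,0],[0,0.2,0.5,0],[0,0.2,0.5,0],[0,0.2,0.5,0],[0,0.2,0.5,0]]])

```text
t: 21.15
tool_pos: [530.0, -65.6, 274.2]
ee_rot: [-0.149, 3.137, 0.0]
contact_force: [1.3, -0.3, 0.1]
width: 32.1
finger_force: 0.0
```

Call:
jog_arm(targets=[[[0,0.3,0.1,0],[0,0.2,0,0],[0,0,0,0],[0,0,0,0]]], hand=1)

```text
t: 21.65
tool_pos: [530.0, -17.4, 282.2]
ee_rot: [0.148, -3.138, 0.001]
contact_force: [-0.3, 0.0, -0.3]
width: 85.6
finger_force: 0.0
```

```bash
python3 - <<'E'
from m import *
c=cap('wrist','w2');measure(c)
import p; 
P=cloud(c);w=(abs(P[...,2]-55)<4)&(P[...,0]>400)&(P[...,0]<720)&(P[...,1]>-215)&(P[...,1]<-10)
E
python3 - <<'E'
import sys;sys.path.insert(0,'.')
import os;os.chdir('.')
import p,numpy as np,io,contextlib
f=io.StringIO()
with contextlib.redirect_stdout(f): p.press(dict(np.load('last_wrist.npz')))
print('\n'.join(l for l in f.getvalue().split('\n') if 'rim' in l or 'hole' in l or 'insert' in l))
E
```

```text
yellow
[167.6 150.3] 838 med [ 526.6 -142.9   24.5] knob 154 [ 528.2 -145.2   41.2]
[213.4 151.9] 813 med [522.6 -78.6  24.6] knob 127 [524.  -79.8  41.9]
[171.7 195.2] 722 med [ 593.  -137.1   24.7] knob 141 [ 594.8 -139.3   40.4]
[212.1 197.1] 730 med [590.2 -77.7  24.6] knob 141 [592.5 -78.8  41.3]
[ 36.2 286.6] 929 med [ 786.8 -373.2   17.4] knob 0 
red
[184.1 142.9] 62 [ 517.8 -125.1   10.5] bar@z11 [ 517.7 -125.    11. ]
[490.1 164.6] 430 [506.1 324.   17.9] bar@z11 [506.9 329.9  11. ]
[495.5 213.7] 260 [580.4 359.   18.7] bar@z11 [582.8 366.3  11. ]
rects
55 10728 (562.0521240234375, -111.86373901367188) (255.48989868164062, 150.57275390625) 5.551972389221191 [ 489.4 -111.6   55.3]
17 14500 (569.201904296875, 105.15106201171875) (256.2579345703125, 150.5962677001953) 9.817066192626953 [544.7  98.7  17.3]
17 1177 (725.4627685546875, 423.970458984375) (45.65129089355469, 150.77865600585938) 86.18936920166016 [732.9 417.5  18.4]
rim ((562.05810546875, -111.92500305175781), (255.48989868164062, 150.44964599609375), 5.551972389221191)
insert (np.int32(164), np.int32(93), np.int32(31), np.int32(27)) ((465.43023681640625, -121.49156951904297), (31.133609771728516, 36.91575241088867), 5.3991546630859375)
 hole th 0.6 [176 103   8  11  52] [179.9 107.3] [ 466.7 -120.5   54. ]
 hole th 0.75 [175 103  11  11 101] [180.1 108. ] [ 467.5 -120.3   54. ]
 hole th 0.85 [175 102  11  13 116] [180.1 107.9] [ 467.4 -120.3   54. ]
insert (np.int32(178), np.int32(235), np.int32(26), np.int32(22)) ((660.55615234375, -102.68377685546875), (34.64043426513672, 36.77170181274414), 5.429147243499756)
 hole th 0.6 [190 241   6   7  26] [192.9 243.7] [657.1 -99.7  54. ]
 hole th 0.75 [187 240  10   9  61] [191.7 243.9] [ 657.6 -101.4   54. ]
 hole th 0.85 [187 240  10   9  71] [191.6 244. ] [ 657.8 -101.6   54. ]
```

View pics/w2.png

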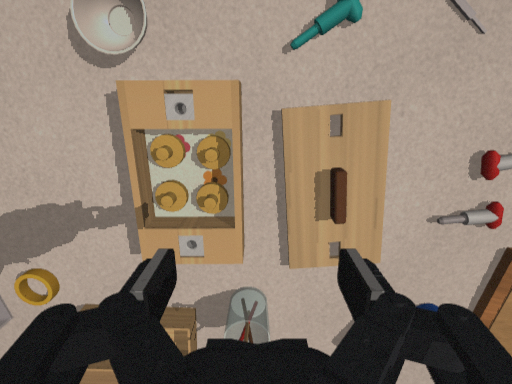

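Wrist view: all four weights stand flat in the press at (167,150), (212,152), (171,195) and (212,197). The cover handle is at (339,196). Next I'll measure the handle top.

Run:
```python
from m import *
c=dict(np.load('last_wrist.npz'));P=cloud(c)
m=(P[...,2]>43)&(P[...,2]<51)&(P[...,0]>500)&(P[...,0]<640)&(P[...,1]>50)&(P[...,1]<160)
q=np.array([ray(c,u,v,47)[:2] for v,u in np.argwhere(m)]).astype(np.float32);print(m.sum(),np.median(P[m],0),cv2.minAreaRect(q))
print(r.get_state()['tool_pos'],r.get_state()['joints'])
```

```text
660 [565.8 103.9  47. ] ((567.8953857421875, 104.07778930664062), (79.52971649169922, 17.91690444946289), 8.928476333618164)
[530.1 -17.7 282.2] [-0.4  0.2  0.5  1.6 -0.1  1.4  1.7]
```

Call:
jog_arm(targets=[[[0.13,0.4,-0.5,0.15],[0.13,0.4,-0.5,0],[0.13,0.42,-0.5,0],[0,0,-0.4,0],[0,0,0,0]]])

```text
t: 22.32
tool_pos: [565.0, 98.1, 96.5]
ee_rot: [0.27, -3.123, 0.004]
contact_force: [-1.1, 0.1, 0.8]
width: 85.2
finger_force: 0.0
```

Call:
jog_arm(targets=[[[0,0,-0.4,0],[0,0,-0.2,0],[0,0,-0.09,0],[0,0,0,0],[0,0,0,0]]], newtons=90)

```text
t: 22.95
tool_pos: [568.4, 99.6, 32.4]
ee_rot: [-0.272, 3.127, 0.001]
contact_force: [-0.1, -0.9, 1.1]
width: 85.5
finger_force: 0.0
```

Call:
jog_arm(targets=[[[0,0,0,0],[0,0,0,0],[0,0,0,0],[0,0,0,0],[0,0,0,0]]], hand=-1)

```text
t: 23.58
tool_pos: [567.4, 100.5, 31.3]
ee_rot: [-0.273, 3.129, 0.001]
contact_force: [-2.4, 1.1, 7.2]
width: 15.5
finger_force: 89.1
```

Call:
jog_arm(targets=[[[0,0,0,0],[0,0,0.2,0],[0,0,0.2,0],[0,0,0,0]]])

```text
t: 24.08
tool_pos: [568.1, 99.8, 71.7]
ee_rot: [-0.272, 3.128, 0.0]
contact_force: [0.1, -0.1, -3.9]
width: 15.5
finger_force: 88.3
```

Call:
jog_arm(targets=[[[0,0,0.4,0],[0,0,0.3,0],[0,-0.2,0,0],[-0.02,-0.4,0,-0.07],[-0.02,-0.4,0,-0.07]]])

```text
t: 24.7
tool_pos: [561.7, -2.7, 138.2]
ee_rot: [0.155, -3.134, 0.002]
contact_force: [0.2, -0.4, -2.4]
width: 15.7
finger_force: 88.6
```

Call:
jog_arm(targets=[[[-0.02,-0.4,0,0],[-0.02,-0.4,0,0],[0,-0.32,0,0],[0,0,0,0],[0,0,0,0]]])

```text
t: 25.32
tool_pos: [558.1, -112.6, 138.9]
ee_rot: [0.156, -3.135, -0.0]
contact_force: [0.9, 0.7, -4.4]
width: 15.8
finger_force: 88.7
```

```bash
cat > cov.py <<'E'
from m import *
c=cap('wrist','w3');P=cloud(c);s=r.get_state();print(s['tool_pos'],s['ee_rot'])
def fit(c,zz):
    P=cloud(c)
    w=(abs(P[...,2]-zz)<6)&(P[...,0]>400)&(P[...,0]<720)&(P[...,1]>-215)&(P[...,1]<10)
    w=cv2.morphologyEx(w.astype(np.uint8),cv2.MORPH_OPEN,np.ones((3,3)))
    q=P[w>0];A=np.c_[q[:,:2]-q[:,:2].mean(0),np.ones(len(q))];k=np.linalg.lstsq(A,q[:,2],rcond=None)[0]
    print('plane tilt',k[:2],'z',k[2],len(q))
    z=np.median(q[:,2]);f=np.array([ray(c,u,v,z)[:2] for v,u in np.argwhere(w)]).astype(np.float32);print(z,cv2.minAreaRect(f))
import sys
np.set_printoptions(precision=3,suppress=True)
fit(c,float(sys.argv[1]))
t=cap('top','t3');fit(t,float(sys.argv[1]))
E
python3 cov.py 127
```

```text
[ 558.5 -111.7  139.2] [ 0.2 -3.1 -0. ]
plane tilt [-0.002 -0.001] z 125.05667086481587 69733
125.05319010647784 ((552.990478515625, -113.26557159423828), (239.48745727539062, 150.10311889648438), 5.706151962280273)
plane tilt [-0.004  0.004] z 124.91282262918624 715
124.75816996692834 ((553.707275390625, -98.87272644042969), (291.60479736328125, 102.5648422241211), 35.049293518066406)
```

View pics/w3.png

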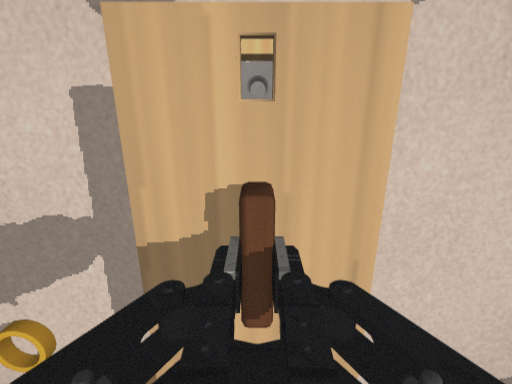

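Call:
jog_arm(targets=[[[0.008,0.006,-0.2,0],[0,0,-0.2,0],[0,0,-0.1,0],[0,0,0,0],[0,0,0,0]]])

```text
t: 26.05
tool_pos: [560.7, -111.6, 91.5]
ee_rot: [-0.158, 3.136, -0.0]
contact_force: [0.3, 0.0, -2.7]
width: 15.9
finger_force: 88.6
```

Run:
```python
from m import *
s=r.get_state();print(s['tool_pos'],s['ee_rot'],s['contact_force'])
c=cap('wrist');P=cloud(c);z=s['tool_pos'][2]-14.15
w=((abs(P[...,2]-z)<4)&(P[...,1]>-215)&(P[...,1]<10)).astype(np.uint8);w=cv2.morphologyEx(w,cv2.MORPH_OPEN,np.ones((3,3)))
k=np.argwhere(w)
f=np.array([ray(c,u,v,z)[:2] for v,u in k]).astype(np.float32);print(z,cv2.minAreaRect(f),k.min(0),k.max(0))
# slot
cn,_=cv2.findContours(1-w,cv2.RETR_LIST,cv2.CHAIN_APPROX_NONE)
for q in cn:
    a=cv2.contourArea(q)
    if 300<a<8000:
        f=np.array([ray(c,u,v,z)[:2] for u,v in q[:,0]]).astype(np.float32);print(a,q[:,0].mean(0),cv2.minAreaRect(f))
```

```text
[ 560.7 -111.6   91.5] [-0.2  3.1 -0. ] [ 0.3  0.  -2.7]
77.35715969378289 ((555.9496459960938, -112.25601196289062), (240.89990234375, 150.19166564941406), 5.763554096221924) [  1 100] [377 413]
928.0 [256.8 328.2] ((630.076416015625, -104.73310089111328), (26.916397094726562, 33.14701461791992), 5.814235687255859)
1962.5 [256.6  66.8] ((465.1131591796875, -121.38218688964844), (29.593229293823242, 16.841094970703125), 6.762677192687988)
```

Call:
jog_arm(targets=[[[-0.016,-0.003,0,-0.006],[0,0,-0.05,0],[0,0,-0.05,0],[0,0,-0.03,0],[0,0,0,0]]])

```text
t: 26.72
tool_pos: [558.2, -111.8, 78.3]
ee_rot: [0.153, -3.137, -0.001]
contact_force: [-5.7, 0.5, 6.2]
width: 15.5
finger_force: 90.0
```

Call:
jog_arm(targets=[[[0,0,0,0],[0,0,0,0]]])

```text
t: 26.98
tool_pos: [558.2, -111.8, 78.4]
ee_rot: [0.153, -3.137, -0.001]
contact_force: [-5.1, 2.1, 5.6]
width: 15.7
finger_force: 90.0
```

Call:
jog_arm(targets=[[[0,0,0,0],[0,0,0,0],[0,0,0,0]]], hand=0)

```text
t: 27.35
tool_pos: [558.7, -112.0, 77.7]
ee_rot: [-0.153, 3.138, -0.0]
contact_force: [0.2, -0.3, 0.6]
width: 42.8
finger_force: 0.0
```

Call:
jog_arm(targets=[[[0,0,0.4,0],[-0.1,0,0.5,0],[-0.1,0.1,0.5,0],[-0.1,0.1,0.5,0],[0,0,0.1,0]]])

```text
t: 27.98
tool_pos: [529.7, -91.6, 281.7]
ee_rot: [-0.154, 3.131, 0.0]
contact_force: [0.2, -1.1, -1.2]
width: 42.6
finger_force: 0.0
```

Call:
jog_arm(targets=[[[0,0,0,0],[0,0,0,0],[0,0,0,0]]], hand=1)

```text
t: 28.35
tool_pos: [528.0, -92.0, 276.2]
ee_rot: [0.152, -3.135, 0.0]
contact_force: [-0.2, 0.9, 0.5]
width: 85.3
finger_force: 0.0
```

```bash
sed -i "s/'w3'/'w4'/;s/'t3'/'t4'/" cov.py; python3 cov.py 64
python3 - <<'E'
from m import *
c=dict(np.load('last_wrist.npz'));H=hsv(c);P=cloud(c)
# slots: not-cover pixels within the cover
w=((abs(P[...,2]-64)<2.5)&(P[...,0]>400)&(P[...,0]<720)&(P[...,1]>-215)&(P[...,1]<10)).astype(np.uint8)
cn,_=cv2.findContours(1-w,cv2.RETR_LIST,cv2.CHAIN_APPROX_NONE)
for q in cn:
    a=cv2.contourArea(q)
    if 80<a<4000:
        f=np.array([ray(c,u,v,64)[:2] for u,v in q[:,0]]).astype(np.float32);print(a,q[:,0].mean(0),cv2.minAreaRect(f))
measure(cap('scene'))
E
```

```text
[528.1 -92.  276.4] [ 0.2 -3.1  0. ]
plane tilt [ 0.001 -0.   ] z 64.3892650219744 20067
64.4040686052291 ((561.1408081054688, -111.90449523925781), (254.95388793945312, 150.0273895263672), 5.574942588806152)
plane tilt [-0.018 -0.004] z 64.26138867686514 204
64.3557176371221 ((654.6761474609375, -41.44086456298828), (31.878185272216797, 52.147281646728516), 89.39891052246094)
174.5 [240.7 255.9] ((659.6236572265625, -102.54468536376953), (27.668851852416992, 15.769503593444824), 4.885015487670898)
906.0 [238.4 194. ] ((567.9202880859375, -112.832763671875), (89.38904571533203, 20.652727127075195), 4.885002613067627)
306.5 [237.7 111.8] ((462.60009765625, -121.8407974243164), (28.061710357666016, 15.830144882202148), 4.7584991455078125)
yellow
[ 46.  335.5] 117 med [ 398.3 -589.5   12.9] knob 0 
[239.4 377.1] 179 med [ 769.1 -359.7   18.9] knob 0 
red
[340.5  86. ] 43 [324.6 571.2   8.3] bar@z11 [326.6 568.   11. ]
[339.5 146.4] 72 [507.7 323.3  16.9] bar@z11 [504.5 328.7  11. ]
[363.4 150.5] 20 [571.1 355.9  18.8] bar@z11 [567.3 363.3  11. ]
[371.3 154. ] 28 [595.9 361.   17.2] bar@z11 [593.  366.9  11. ]
rects
17 1109 (735.6393432617188, 502.98883056640625) (207.72024536132812, 173.76622009277344) 84.19538116455078 [696.5 531.4  17.9]
17 1842 (862.5513916015625, 495.8558654785156) (220.80963134765625, 173.62667846679688) 85.8444595336914 [887.2 472.1  18. ]
```

View pics/w4.png

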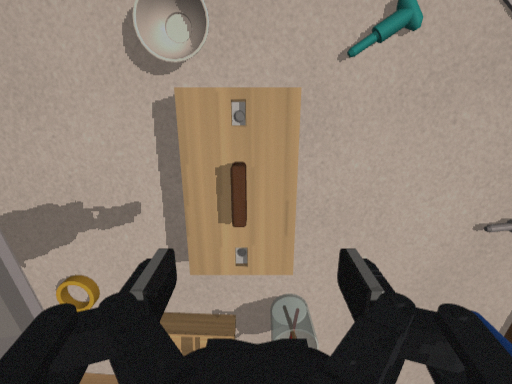

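The cover is seated: top face at z 64.4, no tilt, both insert holes visible through the slots at (239,117) and (241,253). Next, the pins.

Call:
jog_arm(targets=[[[0,0.5,0,0],[0,0.5,0,0],[0,0.5,0,0],[0,0.5,0,0],[0,0.5,0,0]]])

```text
t: 29.12
tool_pos: [528.3, 159.6, 277.6]
ee_rot: [0.152, -3.138, 0.0]
contact_force: [1.0, 0.2, 0.1]
width: 85.4
finger_force: 0.0
```

Call:
jog_arm(targets=[[[0,0.5,-0.3,0],[0,0.5,-0.3,0],[-0.2,0.5,-0.1,0],[0,0,0,0],[0,0,0,0]]], newtons=25)

```text
t: 29.75
tool_pos: [508.7, 307.7, 207.5]
ee_rot: [0.153, -3.138, 0.001]
contact_force: [0.7, -0.6, -0.0]
width: 85.2
finger_force: 0.0
```

```bash
cat > pin.py <<'E'
from m import *
import sys
def pins(c):
    P=cloud(c);H=hsv(c);h,s,v=H[...,0],H[...,1],H[...,2]
    ws=(P[...,0]>380)&(P[...,0]<720)&(P[...,1]>180)&(P[...,1]<450)
    m=(ws&(P[...,2]>5)&(P[...,2]<32)).astype(np.uint8)
    m=cv2.morphologyEx(m,cv2.MORPH_OPEN,np.ones((3,3)))
    for mm,ce,a in comps(m,150):
        red=mm&((h<8)|(h>172))&(s>120)
        if red.sum()<40: continue
        B=P[red];B=B[B[:,2]>17]
        rp=np.array([ray(c,u,w,16)[:2] for w,u in np.argwhere(red)]).astype(np.float32)
        gp=np.array([ray(c,u,w,14)[:2] for w,u in np.argwhere(mm&~red)]).astype(np.float32)
        bc=np.array(cv2.minAreaRect(rp)[0]); top=B[:,:2].mean(0)
        x0,y0=cv2.fitLine(gp,cv2.DIST_L2,0,.01,.01).ravel()[2:];d=cv2.fitLine(gp,cv2.DIST_L2,0,.01,.01).ravel()[:2]
        d=d*np.sign(d@(gp.mean(0)-bc))
        t=((gp-bc)@d).max()
        print('pin px',ce.round(),'bar rect',cv2.minAreaRect(rp),'top-mean',top,'dir deg',np.degrees(np.arctan2(d[1],d[0])).round(1),'len',t.round(1),'line off',(bc-[x0,y0])@[-d[1],d[0]])
s=r.get_state();print(s['tool_pos'],s['ee_rot'])
c=cap('wrist',sys.argv[1]);pins(c)
E
python3 pin.py w5
```

```text
[508.7 307.7 207.5] [ 0.2 -3.1  0. ]
pin px [296. 166.] bar rect ((506.39892578125, 328.83367919921875), (43.83320236206055, 20.271535873413086), 15.55379867553711) top-mean [505.9 327.8] dir deg 105.5 len 86.3 line off -0.6460068593278265
pin px [273. 231.] bar rect ((582.7020263671875, 362.1672668457031), (45.017948150634766, 20.679729461669922), 13.581880569458008) top-mean [581.9 363.2] dir deg -77.9 len 86.1 line off -0.6476923948712283
```

View pics/w5.png

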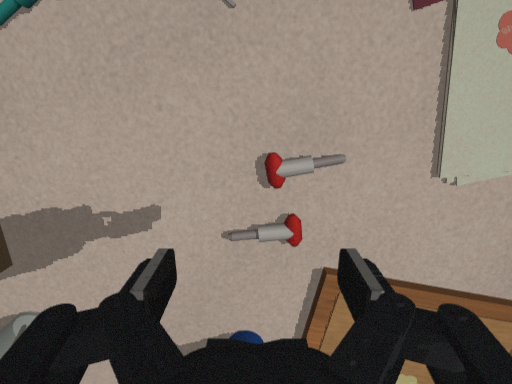

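Candidates: the red-barred pins at (275,170) and (293,230), and the turquoise T-pins, one at (10,8) and one outside this view. The red-barred, aluminium-bodied pair fits the description and measures 86 mm from bar to tip. I'll confirm in a crop.

```bash
python3 -c "
import cv2;i=cv2.imread('pics/w5.png')[130:260,200:370];cv2.imwrite('pics/c5.png',cv2.resize(i,None,fx=3,fy=3))"
```

```text
(no output)
```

View pics/c5.png

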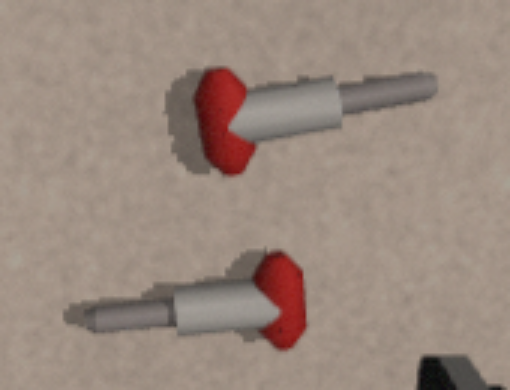

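The crop shows both red-barred pins lying on their sides: bars at crop (225,120) and (280,300), tips at (435,85) and (70,315). I'm taking the one nearer the robot first.

Call:
jog_arm(targets=[[[-0.02,0.2,-0.1,-0.295],[0,0,-0.2,-0.295],[0,0,-0.2,-0.295],[0,0,-0.2,-0.295],[0,0,-0.2,-0.295]]], hand=1)

```text
t: 30.42
tool_pos: [507.9, 326.3, 117.9]
ee_rot: [1.052, 2.959, 0.001]
contact_force: [-0.4, 0.2, -0.2]
width: 85.2
finger_force: 0.0
```

Call:
jog_arm(targets=[[[0,0,-0.2,-0.295],[0,0,-0.2,-0.295],[0,0,-0.2,-0.295],[0,0,0,-0.3],[0,0,0,0]]])

```text
t: 31.05
tool_pos: [507.6, 326.7, 58.2]
ee_rot: [1.897, 2.503, 0.001]
contact_force: [-0.1, 0.4, 0.8]
width: 85.5
finger_force: 0.0
```

Call:
jog_arm(targets=[[[0,0,0,0],[0,0,0,0]]])

```text
t: 31.3
tool_pos: [507.0, 327.9, 58.3]
ee_rot: [1.894, 2.507, 0.001]
contact_force: [0.4, 0.4, -0.0]
width: 85.7
finger_force: 0.0
```

Call:
jog_arm(targets=[[[-0.005,0.005,-0.3,0],[0,0,-0.15,0],[0,0,-0.09,0],[0,0,0,0],[0,0,0,0]]])

```text
t: 31.92
tool_pos: [506.6, 328.8, 4.5]
ee_rot: [1.895, 2.505, 0.002]
contact_force: [-0.1, 0.1, 0.9]
width: 85.1
finger_force: 0.0
```

Call:
jog_arm(targets=[[[0,0,0,0],[0,0,0,0],[0,0,0,0],[0,0,0,0]]], hand=-1, newtons=25)

```text
t: 32.42
tool_pos: [506.1, 328.7, 4.2]
ee_rot: [-1.895, -2.505, -0.001]
contact_force: [-1.5, -0.8, 5.4]
width: 42.6
finger_force: 25.0
```

Call:
jog_arm(targets=[[[0,0,0.2,0],[0,0,0.4,0],[0,0,0.5,0],[0,0,0.4,0],[0,0,0,0]]])

```text
t: 33.05
tool_pos: [508.2, 329.4, 158.8]
ee_rot: [1.895, 2.503, 0.012]
contact_force: [-0.2, -0.1, -1.6]
width: 43.1
finger_force: 25.8
```

Call:
jog_arm(targets=[[[0,0,0,0]]], newtons=5)

```text
t: 33.17
tool_pos: [505.7, 328.4, 153.8]
ee_rot: [-1.895, -2.505, 0.0]
contact_force: [-0.7, -1.2, -1.8]
width: 43.1
finger_force: 25.8
```

Call:
jog_arm(targets=[[[0,0,0,0],[0,0,0,0]]], newtons=5, hand=-1)

```text
t: 33.42
tool_pos: [505.5, 328.2, 152.6]
ee_rot: [-1.895, -2.505, 0.003]
contact_force: [-0.8, 0.2, -0.8]
width: 42.7
finger_force: 25.8
```

Call:
jog_arm(targets=[[[0,0,-0.3,0],[0,0,-0.2,0],[0,0,0,0],[0,0,0,0]]])

```text
t: 33.92
tool_pos: [506.4, 328.7, 104.3]
ee_rot: [1.896, 2.505, 0.001]
contact_force: [0.3, 0.1, -0.1]
width: 42.6
finger_force: 25.8
```

Call:
jog_arm(targets=[[[0,0,0,0]]], hand=-0.02)

```text
t: 34.05
tool_pos: [506.6, 328.9, 104.9]
ee_rot: [1.895, 2.505, 0.003]
contact_force: [0.2, -0.3, -0.7]
width: 42.7
finger_force: 25.8
```

Call:
jog_arm(targets=[[[0,0,0,0],[0,0,0,0]]])

```text
t: 34.3
tool_pos: [506.1, 328.7, 104.2]
ee_rot: [-1.896, -2.505, -0.001]
contact_force: [0.0, -0.3, -1.3]
width: 42.8
finger_force: 25.8
```

Call:
jog_arm(targets=[[[0,0,0,0]]], hand=0.0)

```text
t: 34.42
tool_pos: [506.0, 328.6, 103.9]
ee_rot: [-1.896, -2.505, -0.0]
contact_force: [-0.9, -0.6, -1.3]
width: 42.6
finger_force: 25.8
```

Call:
jog_arm(targets=[[[0,0,0,0]]])

```text
t: 34.55
tool_pos: [506.0, 328.6, 103.8]
ee_rot: [-1.895, -2.505, -0.0]
contact_force: [0.8, -0.0, -1.1]
width: 42.8
finger_force: 25.8
```

Call:
jog_arm(targets=[[[0,0,0,0]]], hand=0.01, newtons=5)

```text
t: 34.67
tool_pos: [506.0, 328.6, 103.7]
ee_rot: [-1.896, -2.505, 0.0]
contact_force: [-0.1, -0.4, -1.4]
width: 43.2
finger_force: 17.1
```

Call:
jog_arm(targets=[[[0,0,0,0]]])

```text
t: 34.8
tool_pos: [506.0, 328.6, 103.7]
ee_rot: [-1.895, -2.505, 0.0]
contact_force: [-0.2, -0.4, -1.3]
width: 43.3
finger_force: 17.1
```

Call:
jog_arm(targets=[[[0,0,0,0],[0,0,0,0]]], hand=0.015)

```text
t: 35.05
tool_pos: [506.0, 328.6, 103.7]
ee_rot: [-1.895, -2.505, 0.0]
contact_force: [0.0, 0.4, -0.9]
width: 43.2
finger_force: 12.8
```

Grip force falls about 4.3 N per 0.005 of opening, so I want roughly 0.0235 for about 5.5 N.

Call:
jog_arm(targets=[[[0,0,0,0],[0,0,0,0],[0,0,0,0],[0,0,0,0],[0,0,0,0]]], hand=0.0235)

```text
t: 35.67
tool_pos: [506.0, 328.6, 103.8]
ee_rot: [-1.895, -2.505, -0.0]
contact_force: [0.1, -0.6, -0.9]
width: 43.7
finger_force: 5.3
```

Call:
jog_arm(targets=[[[0,0,0,0],[0,0,0,0],[0,0,0,0],[0,0,0,0]]])

```text
t: 36.17
tool_pos: [506.0, 328.6, 103.8]
ee_rot: [-1.896, -2.505, -0.0]
contact_force: [0.4, -0.3, -0.9]
width: 43.8
finger_force: 5.3
```

Run:
```python
from m import *
c=cap('scene','s6');P=cloud(c);im=c['pixels']
w=(P[...,2]>15)&(P[...,2]<130)&(abs(P[...,0]-506)<70)&(abs(P[...,1]-328)<70)
y,x=np.argwhere(w).mean(0).astype(int);a=im[max(0,y-80):y+80,max(0,x-100):x+100]
cv2.imwrite('pics/s6c.png',cv2.resize(a,None,fx=3,fy=3)[...,::-1]);print(x,y)
```

```text
343 127
```

View pics/s6c.png

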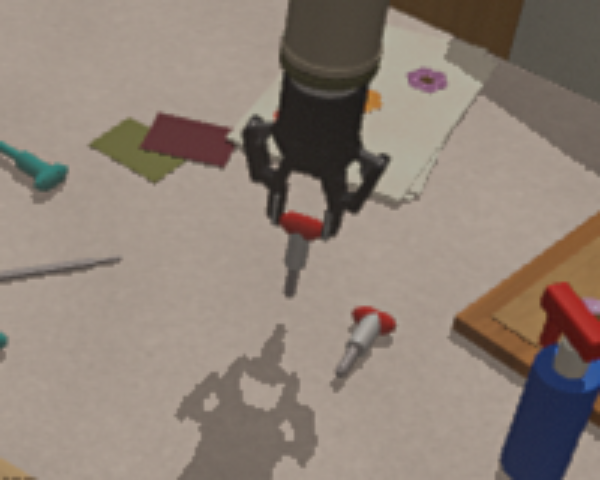

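The scene crop shows the held pin hanging tip down at (295,255), tip at (291,293). I'll grip it firmly and measure its verticality and tip offset.

Call:
jog_arm(targets=[[[0,0,0,0],[0,0,0,0],[0,0,0.2,0],[0,0,0.3,0],[0,0,0,0]]], hand=-1, newtons=50)

```text
t: 36.85
tool_pos: [507.5, 329.3, 156.3]
ee_rot: [1.895, 2.504, 0.007]
contact_force: [0.5, 0.3, -1.1]
width: 41.4
finger_force: 50.9
```

Call:
jog_arm(targets=[[[0,0,0,0],[0,0,0,0]]])

```text
t: 37.1
tool_pos: [505.4, 328.3, 152.5]
ee_rot: [-1.895, -2.505, 0.003]
contact_force: [-0.3, 0.4, -1.6]
width: 41.6
finger_force: 50.9
```

```bash
cat > tip.py <<'E'
from m import *
s=r.get_state();T=s['tool_pos'];print(T,s['width'],s['finger_force'])
for n in('scene','top','wrist'):
    c=cap(n);P=cloud(c);E=c['extrinsics']
    w=(abs(P[...,0]-T[0])<45)&(abs(P[...,1]-T[1])<45)
    for a,b,rad in((-80,-60,6),(-55,-40,6),(-30,-8,11)):
        m=w&(P[...,2]>T[2]+a)&(P[...,2]<T[2]+b)&(P[...,2]>15)
        if m.sum()<4: continue
        q=P[m].mean(0)
        # axis: ray through silhouette centre; at depth of surface + push inwards
        o=E[:3,3];d=(q-o);d[2]=0;d/=np.linalg.norm(d)
        print(n,(a,b),m.sum(),'axis-TCP',(q+np.r_[d[:2]*rad*0.79,0]-T))
E
python3 tip.py
```

```text
[505.4 328.3 152.5] 41.62494282379136 50.854540342697874
scene (-80, -60) 20 axis-TCP [  0.   -6.8 -69.4]
scene (-55, -40) 15 axis-TCP [ -0.1  -5.6 -48. ]
scene (-30, -8) 51 axis-TCP [ -0.8  -2.8 -19.4]
top (-80, -60) 10 axis-TCP [  3.4  -6.2 -68. ]
top (-30, -8) 22 axis-TCP [  3.4  -4.2 -20.5]
wrist (-80, -60) 77 axis-TCP [  2.4  -5.2 -67.6]
wrist (-55, -40) 7 axis-TCP [ -1.3   1.1 -40.4]
wrist (-30, -8) 358 axis-TCP [  1.3  -1.6 -18.3]
```

Call:
jog_arm(targets=[[[0,0,0,0],[0,0,0,0],[0,0,0,0],[0,0,0,0],[0,0,0,0]]], hand=0.0245)

```text
t: 37.88
tool_pos: [506.0, 328.6, 153.8]
ee_rot: [-1.896, -2.505, -0.0]
contact_force: [-0.3, -0.2, -1.4]
width: 43.6
finger_force: 4.5
```

Call:
jog_arm(targets=[[[0,0,0,0],[0,0,0,0],[0,0,0,0],[0,0,0,0],[0,0,0,0]]])

```text
t: 38.5
tool_pos: [506.0, 328.5, 153.7]
ee_rot: [-1.896, -2.505, 0.0]
contact_force: [0.7, 0.1, -0.9]
width: 44.1
finger_force: 4.5
```

```bash
python3 tip.py
```

```text
[506.  328.5 153.7] 44.14623725563817 4.5159681763698245
scene (-80, -60) 21 axis-TCP [  0.   -6.3 -68. ]
scene (-55, -40) 15 axis-TCP [  1.1  -5.8 -49.1]
scene (-30, -8) 51 axis-TCP [ -0.8  -3.7 -19.2]
top (-80, -60) 11 axis-TCP [  2.3  -5.1 -69. ]
top (-30, -8) 20 axis-TCP [  3.8  -3.9 -20.4]
wrist (-80, -60) 79 axis-TCP [  2.1  -5.2 -67.7]
wrist (-30, -8) 363 axis-TCP [  1.1  -1.6 -18.6]
```

```bash
cat > tip.py <<'E'
from m import *
s=r.get_state();T=s['tool_pos'];print(T,s['width'],s['finger_force'])
C={n:cap(n) for n in('scene','top','wrist')}
for a,b in((-78,-62),(-60,-42),(-30,-10)):
    rays=[]
    for n,c in C.items():
        P=cloud(c);E=c['extrinsics']
        m=(np.hypot(P[...,0]-T[0],P[...,1]-T[1])<25)&(P[...,2]>T[2]+a)&(P[...,2]<T[2]+b)
        if m.sum()<8: continue
        v,u=np.argwhere(m).mean(0);d=E[:3,:3]@np.linalg.solve(c['intrinsics'],[u,v,1]);rays.append((n,E[:3,3],d/np.linalg.norm(d)))
    # horizontal intersection at band-mid height
    z=T[2]+(a+b)/2
    for pr in (('scene','wrist'),('scene','top','wrist')):
        rr=[x for x in rays if x[0] in pr]
        A=sum(np.eye(3)-np.outer(d,d) for _,o,d in rr);B=sum((np.eye(3)-np.outer(d,d))@o for _,o,d in rr)
        print((a,b),[x[0] for x in rr],np.linalg.solve(A,B)-T)
E
python3 tip.py
```

```text
[506.  328.6 153.8] 43.65659816916779 4.515753234222757
(-78, -62) ['scene', 'wrist'] [  0.9  -4.3 -77. ]
(-78, -62) ['scene', 'top', 'wrist'] [  0.8  -5.5 -77.7]
(-60, -42) ['scene', 'wrist'] [ -0.3  -1.6 -61.2]
(-60, -42) ['scene', 'wrist'] [ -0.3  -1.6 -61.2]
(-30, -10) ['scene', 'wrist'] [ -1.4   0.9 -30.4]
(-30, -10) ['scene', 'top', 'wrist'] [ -0.   -2.8 -31.3]
```

Call:
jog_arm(targets=[[[0,0,0.1,0],[0,0,0.1,0],[0,-0.2,0,0],[-0.05,-0.45,0,0],[-0.05,-0.45,0,0]]], hand=-1, newtons=40)

```text
t: 39.42
tool_pos: [495.8, 215.7, 173.7]
ee_rot: [1.896, 2.504, -0.0]
contact_force: [0.1, 0.0, -0.5]
width: 41.9
finger_force: 40.7
```

Call:
jog_arm(targets=[[[-0.05,-0.45,0,0],[-0.05,-0.45,0,0],[-0.05,-0.45,0,0],[-0.05,-0.45,0,0],[-0.05,-0.45,0,0]]])

```text
t: 40.05
tool_pos: [469.9, -9.2, 173.7]
ee_rot: [-1.897, -2.504, -0.001]
contact_force: [1.6, 0.7, -0.9]
width: 42.1
finger_force: 40.7
```

Call:
jog_arm(targets=[[[-0.04,-0.45,0,0],[0,-0.4,0,0],[0,-0.24,0,0],[0,0,0,0],[0,0,0,0]]])

```text
t: 40.67
tool_pos: [466.4, -115.3, 173.6]
ee_rot: [-1.896, -2.504, -0.001]
contact_force: [-0.2, 1.0, -1.1]
width: 42.1
finger_force: 40.7
```

```bash
python3 tip.py; python3 -c "
from h import *
c=cap('wrist','w7')"
```

```text
[ 466.4 -115.3  173.6] 42.09390835232939 40.7154453646217
(-78, -62) ['scene', 'wrist'] [  0.3  -4.4 -76.7]
(-78, -62) ['scene', 'wrist'] [  0.3  -4.4 -76.7]
(-60, -42) ['scene', 'wrist'] [ -0.7  -2.1 -62.7]
(-60, -42) ['scene', 'wrist'] [ -0.7  -2.1 -62.7]
(-30, -10) ['scene', 'wrist'] [ -0.7  -0.1 -33.1]
(-30, -10) ['scene', 'wrist'] [ -0.7  -0.1 -33.1]
```

View pics/w7.png

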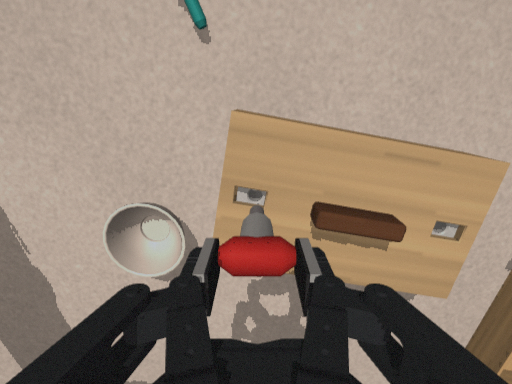

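The wrist view shows the pin hanging between the fingers, tip at (257,210), just in front of the near slot at (250,196). I'll lower it gently.

Call:
jog_arm(targets=[[[0.007,-0.01,-0.1,0],[0,0,-0.15,0],[0,0,-0.1,0],[0,0,0,0],[0,0,0,0]]], newtons=25)

```text
t: 41.5
tool_pos: [467.8, -116.6, 138.8]
ee_rot: [1.896, 2.505, -0.0]
contact_force: [0.1, -0.1, -1.1]
width: 41.8
finger_force: 40.7
```

Call:
jog_arm(targets=[[[0,0,-0.04,0],[0,0,-0.04,0],[0,0,0,0],[0,0,0,0]]])

```text
t: 42.0
tool_pos: [467.5, -116.4, 130.6]
ee_rot: [-1.895, -2.505, 0.0]
contact_force: [-0.7, 0.9, -1.1]
width: 41.7
finger_force: 40.7
```

Call:
jog_arm(targets=[[[0,0,-0.03,0],[0,0,-0.03,0],[0,0,0,0],[0,0,0,0]]])

```text
t: 42.5
tool_pos: [467.3, -116.4, 124.4]
ee_rot: [-1.895, -2.505, 0.001]
contact_force: [-2.8, -0.6, -3.4]
width: 42.6
finger_force: 40.6
```

Call:
jog_arm(targets=[[[0,0,0,0],[0,-0.02,-0.02,0],[0,-0.02,-0.03,0],[0,0,-0.03,0],[0,0,0,0]]], hand=0.02)

```text
t: 43.12
tool_pos: [467.8, -120.3, 116.6]
ee_rot: [1.896, 2.505, 0.0]
contact_force: [-0.6, 0.6, -1.5]
width: 43.8
finger_force: 8.0
```

Call:
jog_arm(targets=[[[0,0,-0.04,0],[0,0,-0.04,0],[0,0,0,0]]])

```text
t: 43.5
tool_pos: [467.5, -120.3, 108.3]
ee_rot: [-1.895, -2.505, 0.001]
contact_force: [-1.2, 0.0, -0.8]
width: 43.5
finger_force: 8.0
```

Call:
jog_arm(targets=[[[0,0,0,0],[0,0,-0.03,0],[0,0,-0.03,0],[0,0,-0.02,0],[0,0,0,0]]], hand=-1, newtons=30)

```text
t: 44.12
tool_pos: [469.7, -121.5, 103.9]
ee_rot: [1.894, 2.502, 0.005]
contact_force: [-8.4, 0.7, 33.0]
width: 42.2
finger_force: 33.9
```

Call:
jog_arm(targets=[[[0,0,-0.02,0],[0,0,0,0],[0,0,0,0]]])

```text
t: 44.5
tool_pos: [470.7, -121.7, 103.0]
ee_rot: [1.894, 2.5, 0.007]
contact_force: [-11.0, 1.8, 40.4]
width: 42.4
finger_force: 34.5
```

Call:
jog_arm(targets=[[[0,0,0.03,0],[0,0,0.02,0],[0,0,0,0]]], hand=0.35)

```text
t: 44.88
tool_pos: [467.6, -120.4, 103.5]
ee_rot: [-1.895, -2.505, 0.0]
contact_force: [0.8, -0.1, 0.6]
width: 57.7
finger_force: 0.0
```

Call:
jog_arm(targets=[[[0,0,0,0],[0,0,0.3,0],[0,0.2,0.5,0.3],[0,0.3,0.5,0.3],[0,0.4,0.4,0.3]]])

```text
t: 45.5
tool_pos: [467.7, -30.5, 275.7]
ee_rot: [1.254, 2.879, 0.001]
contact_force: [0.7, 1.2, -0.8]
width: 57.4
finger_force: 0.0
```

Call:
jog_arm(targets=[[[0,0,0,0.3],[0,0,0,0.3],[0,0,0,0.3],[0,0,0,0],[0,0,0,0]]], hand=1)

```text
t: 46.12
tool_pos: [467.6, -30.5, 273.5]
ee_rot: [-0.557, -3.091, 0.0]
contact_force: [0.2, 0.4, 0.2]
width: 85.4
finger_force: 0.0
```

Run:
```python
from m import *
for n in('wrist','scene'):
    c=cap(n,'h8'+n);P=cloud(c);H=hsv(c)
    red=((H[...,0]<8)|(H[...,0]>172))&(H[...,1]>120)&(np.hypot(P[...,0]-467,P[...,1]+121)<35)
    q=P[red];print(n,len(q),q.mean(0) if len(q) else '',np.percentile(q[:,2],[5,50,95]))
    w=(abs(P[...,2]-64)<6)&(P[...,0]>430)&(P[...,0]<700)&(P[...,1]>-190)&(P[...,1]<-35)
    q=P[w];A=np.c_[q[:,:2]-q[:,:2].mean(0),np.ones(len(q))];print('cover plane',np.linalg.lstsq(A,q[:,2],rcond=None)[0].round(3))
```

```text
wrist 632 [ 467.  -118.7  117.8] [111.9 118.5 121.4]
cover plane [ 0.  -0.  64.4]
scene 124 [ 470.7 -125.3  116.8] [110.9 117.4 121.3]
cover plane [-0.   0.  63.8]
```

View pics/h8scene.png

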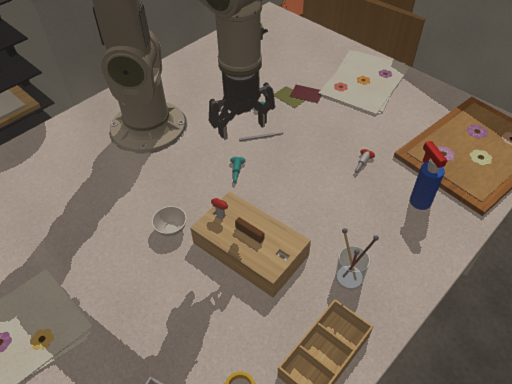

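Pin 1 is home: bar at (220,204) in the picture, top at z 121, where 121 is expected. The second pin still lies near (365,158). I'll go and remeasure it.

Call:
jog_arm(targets=[[[0.05,0.5,0,0],[0.05,0.5,0,0],[0.05,0.5,0,0],[0.1,0.5,-0.1,0],[0.1,0.5,-0.2,0]]])

```text
t: 46.85
tool_pos: [503.4, 221.5, 244.2]
ee_rot: [0.554, 3.091, 0.002]
contact_force: [-0.5, 0.8, 0.2]
width: 85.8
finger_force: 0.0
```

Call:
jog_arm(targets=[[[0.1,0.5,-0.2,0],[0.1,0.4,-0.1,0],[0,0,0,0],[0,0,0,0]]])

```text
t: 47.35
tool_pos: [522.9, 308.9, 213.5]
ee_rot: [0.554, 3.092, -0.002]
contact_force: [0.5, -0.4, 0.0]
width: 85.4
finger_force: 0.0
```

```bash
python3 pin.py w9
```

```text
[522.9 308.9 213.5] [ 0.6  3.1 -0. ]
pin px [296. 208.] bar rect ((583.4475708007812, 363.2514953613281), (44.80824279785156, 20.17879295349121), 13.997718811035156) top-mean [582.  363.3] dir deg -77.1 len 86.6 line off 0.6251178247839562
```

Run:
```python
from m import *
for n in('top','scene'):
    P=cloud(cap(n));w=(P[...,2]>40)&(P[...,2]<260)&(P[...,0]>620)&(P[...,0]<850)&(P[...,1]>230)&(P[...,1]<420)
    print(n,w.sum(),np.percentile(P[w],[1,50,99],0))
```

```text
top 903 [[746.8 286.4  43.9]
 [776.2 309.8 132.6]
 [814.2 342.1 187.8]]
scene 1241 [[749.7 283.8  42.5]
 [793.8 301.1 127.9]
 [821.2 337.4 185.5]]
```

Call:
jog_arm(targets=[[[0.12,0.11,-0.1,-0.27],[0.12,0.11,-0.2,-0.27],[0.12,0.11,-0.2,-0.27],[0.12,0.11,-0.2,-0.27],[0.12,0.1,-0.2,-0.27]]])

```text
t: 48.12
tool_pos: [583.5, 363.2, 124.0]
ee_rot: [1.596, 2.706, 0.002]
contact_force: [-0.0, -0.3, -0.3]
width: 85.5
finger_force: 0.0
```

Call:
jog_arm(targets=[[[0,0,-0.3,-0.27],[0,0,-0.3,-0.27],[0,0,0,0],[0,0,0,0],[0,0,0,0]]])

```text
t: 48.75
tool_pos: [583.8, 363.9, 66.0]
ee_rot: [1.952, 2.461, 0.005]
contact_force: [0.4, -0.4, -0.4]
width: 85.4
finger_force: 0.0
```

Call:
jog_arm(targets=[[[-0.006,-0.007,-0.3,0],[0,0,-0.2,0],[0,0,-0.11,0],[0,0,0,0],[0,0,0,0]]])

```text
t: 49.38
tool_pos: [582.7, 363.1, 3.7]
ee_rot: [1.954, 2.46, 0.002]
contact_force: [0.1, 0.4, 0.6]
width: 85.3
finger_force: 0.0
```

Call:
jog_arm(targets=[[[0,0,0,0],[0,0,0,0],[0,0,0,0],[0,0,0,0]]], hand=-1, newtons=25)

```text
t: 49.88
tool_pos: [582.3, 363.1, 3.2]
ee_rot: [-1.954, -2.46, -0.001]
contact_force: [-0.8, -0.5, 3.8]
width: 42.6
finger_force: 25.1
```

Call:
jog_arm(targets=[[[0,0,0.2,0],[0,0,0.4,0],[0,0,0.5,0],[0,0,0,0],[0,0,0,0]]])

```text
t: 50.5
tool_pos: [582.0, 362.8, 113.3]
ee_rot: [-1.954, -2.46, -0.001]
contact_force: [-0.5, -0.1, -2.0]
width: 42.9
finger_force: 25.7
```

Call:
jog_arm(targets=[[[0,0,0,0],[0,0,0,0],[0,0,0,0]]], hand=0.01)

```text
t: 50.88
tool_pos: [581.8, 362.7, 112.0]
ee_rot: [-1.954, -2.46, 0.002]
contact_force: [0.3, 0.1, -0.8]
width: 43.0
finger_force: 17.4
```

Call:
jog_arm(targets=[[[0,0,0,0],[0,0,0,0],[0,0,0,0],[0,0,0,0],[0,0,0,0]]], hand=0.0235)

```text
t: 51.5
tool_pos: [582.1, 362.9, 112.8]
ee_rot: [-1.954, -2.46, 0.0]
contact_force: [0.2, 0.0, -1.1]
width: 43.7
finger_force: 5.6
```

Call:
jog_arm(targets=[[[0,0,0,0],[0,0,0,0],[0,0,0,0],[0,0,0,0],[0,0,0,0]]])

```text
t: 52.12
tool_pos: [582.1, 362.9, 112.7]
ee_rot: [-1.954, -2.46, 0.0]
contact_force: [-1.7, -0.0, -1.0]
width: 43.8
finger_force: 5.6
```

Call:
jog_arm(targets=[[[0,0,0,0],[0,0,0,0],[0,0,0.3,0],[0,0,0.3,0],[0,0,0,0]]], hand=-1, newtons=40)

```text
t: 52.75
tool_pos: [583.6, 363.3, 175.8]
ee_rot: [1.953, 2.459, 0.008]
contact_force: [0.7, 0.0, -1.2]
width: 42.0
finger_force: 40.9
```

```bash
python3 tip.py
```

```text
[583.6 363.3 175.8] 41.99145625658212 40.93808995672589
(-78, -62) ['scene', 'wrist'] [ -1.5   2.4 -76.4]
(-78, -62) ['scene', 'top', 'wrist'] [ -1.3   1.1 -76.9]
(-60, -42) ['scene', 'wrist'] [ -2.4   4.  -60. ]
(-60, -42) ['scene', 'wrist'] [ -2.4   4.  -60. ]
(-30, -10) ['scene', 'wrist'] [ -2.    3.5 -30.8]
(-30, -10) ['scene', 'top', 'wrist'] [ -1.   -0.4 -32. ]
```

Call:
jog_arm(targets=[[[0,-0.2,0,0],[0,-0.45,0,0],[0,-0.45,0,0],[0.05,-0.45,0,0],[0.05,-0.45,0,0]]])

```text
t: 53.52
tool_pos: [591.3, 159.6, 172.0]
ee_rot: [-1.955, -2.458, 0.002]
contact_force: [0.6, 0.2, -1.0]
width: 42.1
finger_force: 40.9
```

Call:
jog_arm(targets=[[[0.05,-0.45,0,0],[0.05,-0.45,0,0],[0.1,-0.45,0,0],[0.1,-0.45,0,0],[0.1,-0.45,0,0]]])

```text
t: 54.15
tool_pos: [631.0, -65.0, 172.0]
ee_rot: [-1.955, -2.458, 0.001]
contact_force: [1.2, 0.0, -1.8]
width: 42.1
finger_force: 40.9
```

Call:
jog_arm(targets=[[[0.16,-0.3,0,0],[0.1,-0.11,0,0],[0,0,0,0],[0,0,0,0],[0,0,0,0]]])

```text
t: 54.78
tool_pos: [658.0, -101.3, 172.7]
ee_rot: [-1.951, -2.462, -0.001]
contact_force: [0.1, -0.5, -0.9]
width: 42.5
finger_force: 41.0
```

```bash
python3 tip.py
```

```text
[ 658.  -101.3  172.7] 42.53414895828594 40.95506561065122
(-78, -62) ['scene', 'wrist'] [ -0.4   1.3 -77.3]
(-78, -62) ['scene', 'wrist'] [ -0.4   1.3 -77.3]
(-60, -42) ['scene', 'wrist'] [ -0.6   1.5 -63.9]
(-60, -42) ['scene', 'wrist'] [ -0.6   1.5 -63.9]
(-30, -10) ['scene', 'wrist'] [ -0.8   1.4 -34.2]
(-30, -10) ['scene', 'wrist'] [ -0.8   1.4 -34.2]
```

Call:
jog_arm(targets=[[[0.002,-0.015,-0.1,0],[0,0,-0.15,0],[0,0,-0.1,0],[0,0,0,0],[0,0,0,0]]])

```text
t: 55.55
tool_pos: [658.4, -104.8, 137.9]
ee_rot: [1.954, 2.46, -0.0]
contact_force: [0.4, -0.1, -0.5]
width: 42.2
finger_force: 40.9
```

Call:
jog_arm(targets=[[[0,0,-0.04,0],[0,0,-0.04,0],[0,0,0,0],[0,0,0,0]]])

```text
t: 56.05
tool_pos: [658.3, -104.6, 129.8]
ee_rot: [-1.954, -2.46, 0.0]
contact_force: [-0.7, -0.7, -0.4]
width: 41.9
finger_force: 41.0
```

Call:
jog_arm(targets=[[[0,0,-0.02,0],[0,0,-0.02,0],[0,0,0,0],[0,0,0,0]]])

```text
t: 56.55
tool_pos: [658.2, -104.6, 125.7]
ee_rot: [-1.954, -2.46, 0.0]
contact_force: [-0.1, -0.2, -1.1]
width: 42.0
finger_force: 40.9
```

Call:
jog_arm(targets=[[[0,0,0,0],[0,0.01,-0.02,0],[0,0.01,-0.03,0],[0,0,-0.03,0],[0,0,0,0]]], hand=0.02)

```text
t: 57.18
tool_pos: [658.1, -102.5, 117.3]
ee_rot: [-1.954, -2.46, 0.001]
contact_force: [0.4, -0.1, -0.6]
width: 43.7
finger_force: 8.5
```

Call:
jog_arm(targets=[[[0,0,-0.04,0],[0,0,-0.04,0],[0,0,0,0]]])

```text
t: 57.55
tool_pos: [658.1, -102.5, 109.2]
ee_rot: [-1.954, -2.459, 0.0]
contact_force: [-0.0, 0.6, -1.1]
width: 43.6
finger_force: 8.5
```

Call:
jog_arm(targets=[[[0,0,0,0],[0,0,-0.03,0],[0,0,-0.03,0],[0,0,-0.02,0],[0,0,0,0]]], hand=-1, newtons=30)

```text
t: 58.18
tool_pos: [658.7, -103.0, 103.6]
ee_rot: [1.954, 2.459, 0.002]
contact_force: [-4.3, 0.0, 12.2]
width: 42.7
finger_force: 31.6
```

Call:
jog_arm(targets=[[[0,0,-0.01,0],[0,0,0,0]]])

```text
t: 58.42
tool_pos: [658.8, -103.1, 103.5]
ee_rot: [1.953, 2.458, 0.002]
contact_force: [-7.3, 2.0, 18.1]
width: 42.8
finger_force: 32.0
```

Call:
jog_arm(targets=[[[0,0,0.03,0],[0,0,0,0],[0,0,0,0]]])

```text
t: 58.8
tool_pos: [658.4, -102.6, 103.9]
ee_rot: [1.954, 2.46, 0.0]
contact_force: [-1.2, 0.7, 2.8]
width: 42.5
finger_force: 31.0
```

Call:
jog_arm(targets=[[[0,0,0,0],[0,0,0,0],[0,0,0,0]]], hand=0.35)

```text
t: 59.18
tool_pos: [658.3, -102.6, 103.6]
ee_rot: [-1.954, -2.46, 0.0]
contact_force: [0.3, -0.7, 0.2]
width: 57.5
finger_force: 0.0
```

Call:
jog_arm(targets=[[[0,0,0.3,0],[-0.1,0,0.5,0],[-0.2,0.2,0.5,0.3],[-0.3,0.3,0.4,0.3],[-0.3,0.4,0.1,0.3]]])

```text
t: 59.8
tool_pos: [568.6, -13.5, 286.9]
ee_rot: [1.32, 2.845, 0.003]
contact_force: [-0.1, 1.2, -0.6]
width: 57.8
finger_force: 0.0
```

Call:
jog_arm(targets=[[[-0.2,0.3,0,0.3],[0,0,0,0.3],[0,0,0,0.3],[0,0,0,0.3],[0,0,0,0.3]]])

```text
t: 60.42
tool_pos: [548.3, 17.3, 283.8]
ee_rot: [0.127, 3.139, 0.0]
contact_force: [-0.2, 1.4, -0.8]
width: 57.9
finger_force: 0.0
```

Call:
jog_arm(targets=[[[0,0,0,0],[0,0,0,0],[0,0,0,0]]])

```text
t: 60.8
tool_pos: [548.3, 17.4, 283.7]
ee_rot: [-0.138, -3.138, 0.0]
contact_force: [0.7, -0.1, -0.6]
width: 57.6
finger_force: 0.0
```

Run:
```python
from m import *
for n in('wrist','scene'):
    c=cap(n,'f'+n);P=cloud(c);H=hsv(c)
    for x,y in((467.5,-120.4),(658,-102)):
        red=((H[...,0]<8)|(H[...,0]>172))&(H[...,1]>120)&(np.hypot(P[...,0]-x,P[...,1]-y)<35)&(P[...,2]>80)
        q=P[red];print(n,len(q),q.mean(0) if len(q) else '',np.percentile(q[:,2],[5,50,95,99]) if len(q) else '')
    w=(abs(P[...,2]-64)<6)&(P[...,0]>430)&(P[...,0]<700)&(P[...,1]>-190)&(P[...,1]<-35)
    q=P[w];A=np.c_[q[:,:2]-q[:,:2].mean(0),np.ones(len(q))];print('cover plane',np.linalg.lstsq(A,q[:,2],rcond=None)[0].round(3))
s=cv2.imread('pics/fscene.png')[150:320,150:350];cv2.imwrite('pics/fs.png',cv2.resize(s,None,fx=3.5,fy=3.5,interpolation=cv2.INTER_CUBIC))
```

```text
wrist 801 [ 468.5 -118.3  117.7] [111.7 118.5 121.5 122.2]
wrist 164 [ 644.  -105.4  117. ] [110.4 117.6 121.2 121.8]
cover plane [ 0.  -0.  64.4]
scene 123 [ 470.8 -125.3  116.8] [110.  117.6 122.4 123. ]
scene 142 [ 660.3 -106.4  116.8] [110.4 117.4 122.3 123.1]
cover plane [-0.  -0.  63.8]
```

View pics/fs.png

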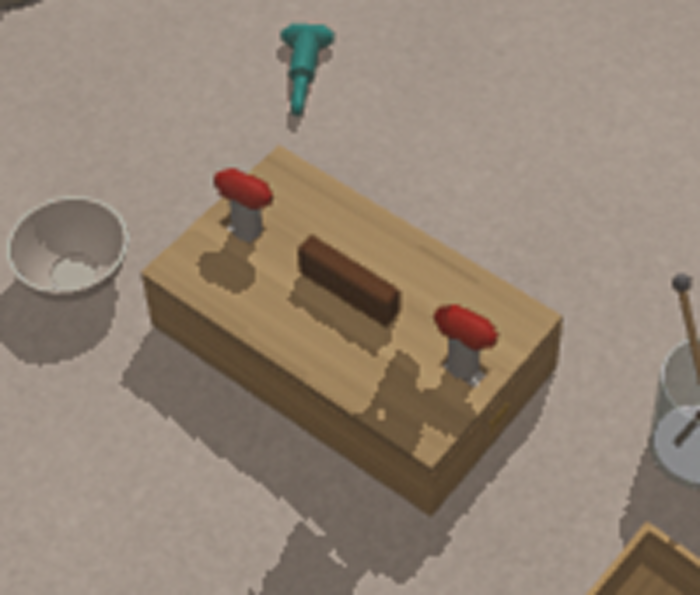

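The crop shows the cover flush and both pins home, with bars at (243,188) and (465,326), both tops at about z 121. The bowl and jar are untouched. Handing in.

```bash
python3 -c "
from workcell import r
print(r.close_job())"
```

```text
the job is handed in; nothing more can be done
None
```

The press is closed and the job is handed in at about 61 s: all four brass weights stand on the paper, the cover is seated level, both T-pins are pushed home with their shoulders on the cover, and the bowl and jar were left alone.

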